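# Pack the last thread spools into the round tin

### The arm

A 7-joint arm with a two-finger parallel gripper is mounted at the origin on a cart in front of the work surface, level with it; the furniture and walls round the work are solid. World frame = base frame: x ahead of the robot, y to its left, z up, the work surface at z = 0. Lengths are in m, angles in rad, forces in N, time in s.
With the tool pointing down it reaches from about 0.4 to 0.85 m from the base axis. Payload 4.5 kg.
Tool frame: the origin (TCP) lies between the finger pads; the fingertips stand 19 mm ahead of it and the grasp point (between the pads) is the TCP (r.nose_length is the distance from the TCP to the fingertips, in m); z points along the fingers, x is the direction in which the jaws open and shut, and the axes are right-handed (so a half turn about z gives the same grasp; the last joint's range is limited). The gripper opens to 88 mm and grips with 3 to 60 N. Pads are 18 mm wide; open, the fingers measure 123 mm over their backs; the gripper's body (75 mm by 187 mm) begins 45 mm behind the grasp point.
Start: joints at [-1.187, 0.689, -0.195, 1.565, 0.157, 0.902, -0.215], TCP at [0.214, 0.587, 0.258] pointing down, gripper open.
Joint ranges: [-3.01, 3.01], [-0.46, 2.08], [-1.47, 1.51], [0.13, 2.56], [-1, 4.14], [0.04, 2.09], [-2.66, 2.66]. Speed limits (rad/s): [2.57, 2.57, 3.14, 3.14, 3.14, 3.14, 3.14].

### API

Orientations are given as a unit quaternion [x, y, z, w].
In Python, from plant import get_state, vision, r gives the robot as it stands.
- The arm moves only by the tool play_rows, never from a script. Its argument "deltas" is a list that holds one entry, the list of rows, each a list of 7 numbers: the gripper command: -1 is fully open, 1 is shut, values between are in proportion, then the shift along the tool's x, y, z normalised to -1 to 1, where 1 is 300 mm, then the turn, a rotation vector about the tool's x, y, z normalised to -1 to 1, where 1 is pi rad. A call has 1 to 5 rows; each row is the pose to reach, as a shift and turn from the pose measured when the call began, along the tool's axes at that moment, turning the shorter way round; what a row does not reach only later rows make up. A row lasts 1/8 s, in which the tool goes at most 62.5 mm and 10.7 degrees, less where a joint would pass 70% of its speed; a pose out of reach is approached as far as the arm can. A call with a number of a shift or a turn outside -1 to 1 is refused whole. A call with a gripper value outside its range is refused whole. The fingers move at their own pace and stop on an object; "force" is the grip in N (left out, the last holds). Time passes only in rows, so rows that repeat a pose let the fingers close. It gives the time, the measured TCP pose, the force and the opening at its end, in the units of the state.
- get_state(): the state, without advancing time (a new reading comes with each control period).
- vision.snapshot(name): name is "scene" or "top" or "wrist"; returns the picture (400x640x3 uint8, red, green, blue); there is no depth.
- vision.camera_model(name): a dict with "vfov" (degrees; the focal length in pixels is half the picture's height over the tangent of half this angle, whatever the lens; pixels are square), "cx", "cy" (the principal point, pixels), "k1" (the pictures are not rectified: a ray, as slopes to the right and down, at radius r is drawn at 1 + k1 r^2 times it, then the intrinsics apply), "world_to_cam" (4x4, takes a point from world to camera coordinates). Camera axes: x right, y up, looking along -z (the intrinsics and any distortion apply to the point x, -y, -z); pixel columns grow to the right and rows downward; lengths in m; the calibration is good to about 2 mm. A picture is of the moment at which its call begins: read the wrist's pose just before it. camera_model takes no time and is no camera call; for the wrist camera it gives the pose at the moment of the call.
- r.finish_job(): hands the job in, once; it reports no verdict.
The state is a dict: "clock": time; "q": joint angles; "qd": joint speeds; "joint_torque": joint torques, N m; "tool_pos": TCP position; "eef_rot": TCP orientation; "contact_force": force on the tool from outside, world axes, zero at the start; "moment": the same for the moment, N m; "opening": opening from 0.0 (shut) to 1.0 (fully open).
Only numpy, scipy, OpenCV 4.12 (cv2) and the standard library are available. Lean on these libraries where they do the work, as an engineer would, in place of code of your own. Each camera call takes 0.05 s, during which the arm holds its last target.

### The job

Pack the three thread spools that stand on the table into the round tin with the four already there, so that all seven stand upright and flat on its floor, one in the middle and six round it. Keep the tin where it stands, do not lift out or tip over the spools already in it, and leave the thread cone, the chalk and the tape roll alone.

Things in the scene. Friction and masses are not known exactly. Their poses are not given: they have to be found in the camera images.
- tin: round open metal tin, loose, about 0.45 kg: outside 104 mm, inside 97 mm diameter, rim 36 mm high, floor 3 mm thick; origin at the centre of its underside, z up. At the start the outer places at 0, 60, 180 and 240 degrees (from its own +x towards +y), 32 mm from its middle, are taken; the middle and the places at 120 and 300 degrees are empty
- tin_floor (a point): centre of the tin's inner floor, 3 mm above the table. Seven spools fit in only as one in the middle and six round it, 31 to 34 mm from the middle at about 60 degree steps; they stand about 9 mm higher than the rim and can slide a few mm
- spool_1: spool of black thread, a 30 mm diameter, 42 mm tall reel with pale end flanges 6 mm thick of 30 mm diameter (thread between them about 28 mm), 30 g; origin at the centre of its underside, z along its axis; standing loose on the table at the start, to be packed
- spool_2: spool of black thread, a 30 mm diameter, 42 mm tall reel with pale end flanges 6 mm thick of 30 mm diameter (thread between them about 28 mm), 30 g; origin at the centre of its underside, z along its axis; standing loose on the table at the start, to be packed
- spool_3: spool of black thread, a 30 mm diameter, 42 mm tall reel with pale end flanges 6 mm thick of 30 mm diameter (thread between them about 28 mm), 30 g; origin at the centre of its underside, z along its axis; standing loose on the table at the start, to be packed
- packed_1: spool of black thread, a 30 mm diameter, 42 mm tall reel with pale end flanges 6 mm thick of 30 mm diameter (thread between them about 28 mm), 30 g; origin at the centre of its underside, z along its axis; already standing in the tin
- packed_2: spool of black thread, a 30 mm diameter, 42 mm tall reel with pale end flanges 6 mm thick of 30 mm diameter (thread between them about 28 mm), 30 g; origin at the centre of its underside, z along its axis; already standing in the tin
- packed_3: spool of black thread, a 30 mm diameter, 42 mm tall reel with pale end flanges 6 mm thick of 30 mm diameter (thread between them about 28 mm), 30 g; origin at the centre of its underside, z along its axis; already standing in the tin
- packed_4: spool of black thread, a 30 mm diameter, 42 mm tall reel with pale end flanges 6 mm thick of 30 mm diameter (thread between them about 28 mm), 30 g; origin at the centre of its underside, z along its axis; already standing in the tin
- cone: bystander: tall cone of cream thread, 65 mm diameter, 114 mm tall, stands beyond the work; origin at the centre of its underside
- chalk: bystander: flat piece of white tailor's chalk, 34 x 42 x 8 mm, on the robot's side of the tin; origin at the centre of its underside
- tape: bystander: roll of tan tape lying flat, 92 mm diameter, 24 mm tall; origin at the centre of its underside
Things that resemble listed ones, but are neither listed nor needed, are in the scene too. Leave any purple look-alike of the spool_2 alone.

How it is judged:
At the end, for the whole second after the job is handed in: All seven spools are inside the tin, each upright (within 0.1 rad), its underside within 4 mm of the tin's floor and its axis within 38 mm of the tin's middle, one of them within 10 mm of the tin's middle, at rest, and the tin stands level (within 0.06 rad) (angle between tin's own z axis and vertical below 0.06 rad and angle between each of spool_1, spool_2, spool_3, packed_1, packed_2, packed_3, packed_4's own z axis and vertical below 0.1 rad and horizontal distance between each of spool_1, spool_2, spool_3, packed_1, packed_2, packed_3, packed_4 and tin_floor below 0.038 m and z of spool_1 in the frame of tin_floor between -0.003 and 0.004 m and linear speed of each of spool_1, spool_2, spool_3, packed_1, packed_2, packed_3, packed_4 below 0.02 m/s and z of spool_2 in the frame of tin_floor between -0.003 and 0.004 m and z of spool_3 in the frame of tin_floor between -0.003 and 0.004 m and z of packed_1 in the frame of tin_floor between -0.003 and 0.004 m and z of packed_2 in the frame of tin_floor between -0.003 and 0.004 m and z of packed_3 in the frame of tin_floor between -0.003 and 0.004 m and z of packed_4 in the frame of tin_floor between -0.003 and 0.004 m and horizontal distance between any of spool_1, spool_2, spool_3, packed_1, packed_2, packed_3, packed_4 and tin_floor below 0.01 m); the robot touches nothing.
It fails at once if a spool that was already in the tin is lifted out or tipped over (z of any of packed_1, packed_2, packed_3, packed_4 in the frame of tin above 0.025 m or angle between any of packed_1, packed_2, packed_3, packed_4's own z axis and vertical above 0.5 rad).
It fails at once if the tin is shoved more than 30 mm or tipped (distance of tin from where it was at the start of the episode above 0.03 m or angle between tin's own z axis and vertical above 0.3 rad).
It fails at once if the thread cone, the chalk or the tape roll is moved more than 20 mm (distance of any of cone, chalk, tape from where it was at the start of the episode above 0.02 m).
It also fails if it takes over 58 s, if anything falls off the work surface, if the arm or the gripper's body presses on something with over 40 N, if the wrist force passes 120 N, or if a joint passes its speed limit or range.

## Working session

There is one attempt and no reset: what is moved stays moved. The work goes in short steps, Python scripts to look and compute and a tool call to move; the robot and the scene stay as the last step left them, time stands still between calls to the robot, and variables do not carry over. Pictures are saved under pics/ and viewed, and the job is handed in when it is done.

Besides the shell and the picture viewer there is one more tool, called after "Emit:" as a command line: name --argument value ..., lists and objects as JSON in quotes. play_rows: Moves the arm, as the interface text tells. Scaled input: -1 to 1 covers 300 mm each way for a shift and pi rad each way for a turn. Its arguments: {"type":"object","properties":{"deltas":{"type":"array"},"force":{"type":"number"}},"required":["deltas"]}

```bash
ls; mkdir -p pics; python3 - <<'E'
from plant import get_state, vision, r
import cv2,numpy as np
s=get_state();print(s)
for n in("scene","top"):
    im=vision.snapshot(n);cv2.imwrite(f"pics/{n}0.png",im[:,:,::-1])
    np.save(f"pics/{n}0.npy",im)
for n in("scene","top","wrist"):
    print(n,vision.camera_model(n))
E
```

```text
pics
{'clock': 0.0, 'q': array([-1.18720525,  0.68997584, -0.1945217 ,  1.5663151 ,  0.15732795,
        0.90249109, -0.21511106]), 'qd': array([ 4.00919385e-04,  5.09595040e-05,  1.99815964e-04, -4.73476465e-04,
       -3.09288287e-04, -1.44016389e-03, -1.51776805e-03]), 'joint_torque': array([-2.80061076e-04, -5.27561724e+01, -1.26671389e+00, -1.53424340e+01,
       -5.25536772e-02,  6.27890899e-03,  1.58870298e-04]), 'tool_pos': array([0.21403524, 0.58659087, 0.25692299]), 'eef_rot': array([ 8.19332965e-01,  5.73317266e-01, -6.90926784e-04,  5.72370098e-04]), 'contact_force': array([-0.4224634 , -0.46272789, -0.25318185]), 'moment': array([-0.00741063, -0.0333058 ,  0.04847801]), 'opening': 0.99906053024417}
scene {'vfov': 49.9045406936776, 'cx': 316.20952849382286, 'cy': 197.80319897041414, 'k1': -0.03807857537858162, 'world_to_cam': array([[-0.54166635, -0.84052326, -0.01087274,  0.44557991],
       [ 0.42007065, -0.28186851,  0.86260697, -0.19099603],
       [-0.7281059 ,  0.46267785,  0.50575784, -0.62469889],
       [ 0.        ,  0.        ,  0.        ,  1.        ]])}
top {'vfov': 49.349220537567795, 'cx': 314.73648580719816, 'cy': 194.43643860869045, 'k1': -0.11695606395357758, 'world_to_cam': array([[ 1.29152021e-02, -9.99916563e-01, -2.53811374e-04,
         2.12960640e-01],
       [ 9.83405766e-01,  1.26560060e-02,  1.80977692e-01,
        -5.11829471e-01],
       [-1.80959380e-01, -2.58696305e-03,  9.83487168e-01,
        -8.95676961e-01],
       [ 0.00000000e+00,  0.00000000e+00,  0.00000000e+00,
         1.00000000e+00]])}
wrist {'vfov': 67.66080046309014, 'cx': 317.179962299094, 'cy': 203.75253524013746, 'k1': -0.0011308851285472131, 'world_to_cam': array([[ 0.34267815,  0.93945211, -0.00118814, -0.62414943],
       [-0.90271172,  0.32892583, -0.27734337,  0.03767275],
       [-0.26016   ,  0.09611207,  0.96077013, -0.38966232],
       [ 0.        ,  0.        ,  0.        ,  1.        ]])}
```

View pics/scene0.png

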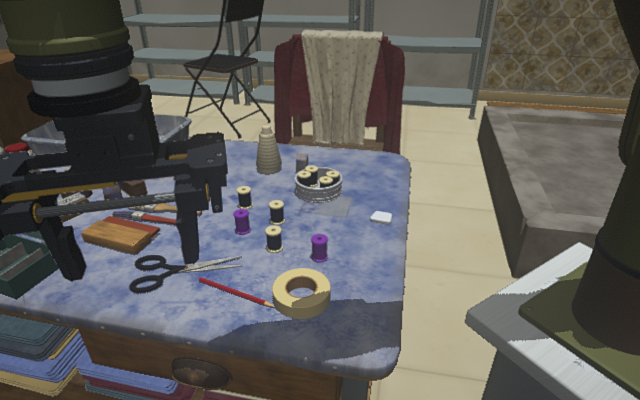

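View pics/top0.png

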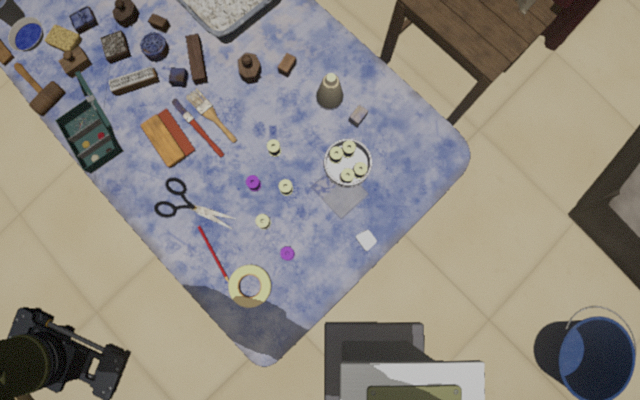

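Top picture candidates for the spools: black with pale flanges at (274,147), (285,186) and (262,221), which are the targets. The purple look-alikes are at (252,183) and (287,254). The tin is at (348,163), the cone at (330,90), the chalk at (366,240) and the tape at (249,286). I'll measure them next.

```bash
cat > h.py <<'E'
import numpy as np,cv2
from scipy.spatial.transform import Rotation as R
def K(m,h=400):
    f=h/2/np.tan(np.radians(m['vfov'])/2); return f,m['cx'],m['cy'],m['k1']
def proj(m,P):
    P=np.atleast_2d(P);W=np.array(m['world_to_cam']);c=P@W[:3,:3].T+W[:3,3]
    s=np.c_[c[:,0]/-c[:,2],-c[:,1]/-c[:,2]];r2=(s**2).sum(1,keepdims=True)
    f,cx,cy,k=K(m);return s*(1+k*r2)*f+[cx,cy]
def unproj(m,px,z):
    px=np.atleast_2d(np.array(px,float));f,cx,cy,k=K(m)
    d=(px-[cx,cy])/f;s=d.copy()
    for _ in range(20): s=d/(1+k*(s**2).sum(1,keepdims=True))
    ray=np.c_[s[:,0],-s[:,1],-np.ones(len(s))];W=np.array(m['world_to_cam']);Rm=W[:3,:3]
    o=-Rm.T@W[:3,3];w=ray@Rm
    return o+w*((z-o[2])/w[:,2])[:,None]
def blobs(im,lo,hi,amin=20,amax=5000):
    hsv=cv2.cvtColor(im,cv2.COLOR_RGB2HSV);mk=cv2.inRange(hsv,np.array(lo),np.array(hi))
    n,l,st,c=cv2.connectedComponentsWithStats(mk)
    return [(c[i],st[i]) for i in range(1,n) if amin<=st[i,4]<=amax],mk
E
python3 - <<'E'
from plant import vision
from h import *
m=vision.camera_model("top");im=np.load("pics/top0.npy")
print(proj(m,[0,0,0]))
b,mk=blobs(im,(20,30,140),(40,140,255),20,400)
for c,s in b:
    if 220<c[0]<400 and 120<c[1]<260: print(c.round(1),s,unproj(m,c,.042)[0].round(4),unproj(m,c,.045)[0].round(4))
for n,p,z in(("cone",(329,95),.06),("chalk",(366,240),.008),("tape",(249,286),.024),("purple",(252,183),.042),("purple",(287,254),.042),("tinrim",(347.5,163),.036),("box",(358,115),.02)):
    print(n,unproj(m,p,z)[0].round(3))
cv2.imwrite("pics/c.png",cv2.resize(im[110:270,220:400,::-1],None,fx=4,fy=3.7,interpolation=cv2.INTER_CUBIC)[:600,:800])
E
```

```text
[[413.60737105 432.06266265]]
[273.3 146. ] [267 140  14  16 128] [0.6185 0.3132 0.042 ] [0.6176 0.3129 0.045 ]
[342.2 149.6] [330 141  26  18 271] [0.6121 0.1598 0.042 ] [0.6112 0.1599 0.045 ]
[353.9 171.5] [341 162  27  20 270] [0.5624 0.134  0.042 ] [0.5617 0.1343 0.045 ]
[285.1 185.6] [279 180  14  12 130] [0.5287 0.2846 0.042 ] [0.5281 0.2844 0.045 ]
[262.4 220.5] [256 214  15  14 143] [0.4512 0.3318 0.042 ] [0.4509 0.3314 0.045 ]
cone [0.734 0.19  0.06 ]
chalk [0.415 0.105 0.008]
tape [0.311 0.358 0.024]
purple [0.534 0.357 0.042]
purple [0.38  0.277 0.042]
tinrim [0.583 0.148 0.036]
box [0.702 0.122 0.02 ]
```

View pics/c.png

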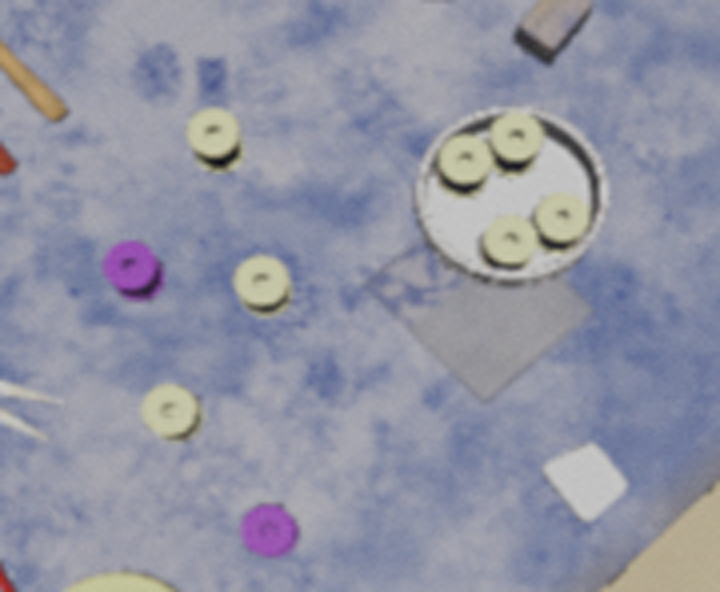

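The crop confirms the three cream/black spools. The tin's empty places lie lower-left and upper-right, at a world jaw angle of about 117°. I'll move towards spool A (0.451, 0.332), turning the jaws to that angle.

```bash
cat >> h.py <<'E'
def plan(p,phi):
    from plant import get_state
    s=get_state();R0=R.from_quat(s['eef_rot']);t=np.array(s['tool_pos'])
    a=np.radians(phi)
    best=None
    for aa in(a,a+np.pi):
        Rt=R.from_matrix(np.array([[np.cos(aa),np.sin(aa),0],[np.sin(aa),-np.cos(aa),0],[0,0,-1]]))
        rv=(R0.inv()*Rt).as_rotvec()
        if best is None or np.linalg.norm(rv)<np.linalg.norm(best):best=rv
    sh=R0.inv().apply(np.array(p)-t)
    x=R0.as_matrix()[:,0]
    print("t",round(s['clock'],2),"tcp",t.round(4),"phi",np.degrees(np.arctan2(x[1],x[0])).round(1),"open",round(s['opening'],3),"F",np.round(s['contact_force'],1))
    print("row:",(sh/.3).round(4).tolist(),(best/np.pi).round(4).tolist(),"mm",np.linalg.norm(sh)*1e3)
E
python3 -c "
from h import *
plan([.38,.42,.22],117.4)"
```

```text
t 0.1 tcp [0.2141 0.5866 0.257 ] phi 70.0 open 1.001 F [-0.1 -0.1  0.1]
row: [-0.3321, 0.71, 0.124] [-0.0002, 0.0005, -0.2635] mm 238.06709498308425
```

Emit:
play_rows --deltas '[[[-0.1,-0.332,0.71,0.124,0,0,-0.2635],[-0.1,-0.332,0.71,0.124,0,0,-0.2635],[-0.1,-0.332,0.71,0.124,0,0,-0.2635],[-0.1,-0.332,0.71,0.124,0,0,-0.2635],[-0.1,-0.332,0.71,0.124,0,0,-0.2635]]]' --force 15

```text
clock: 0.72
tool_pos: [0.3844, 0.4143, 0.2185]
eef_rot: [0.522, 0.853, -0.003, 0.002]
contact_force: [-0.5, 0.7, 0.1]
opening: 0.546
```

```bash
python3 -c "
from h import *
from plant import vision
plan([.451,.332,.16],117.4)
m=vision.camera_model('wrist');im=vision.snapshot('wrist');cv2.imwrite('pics/w1.png',im[:,:,::-1])
print(proj(m,[[.4512,.3318,.042],[.5287,.2846,.042],[.6185,.3132,.042]]))
"
```

```text
t 0.72 tcp [0.3844 0.4143 0.2185] phi 117.1 open 0.546 F [-0.5  0.7  0.1]
row: [-0.3441, 0.0735, 0.1969] [-0.001, 0.002, -0.0019] mm 120.9590708873513
[[220.46207653 209.58085533]
 [154.96652165 250.3181253 ]
 [153.78202226 321.55249374]]
```

View pics/w1.png

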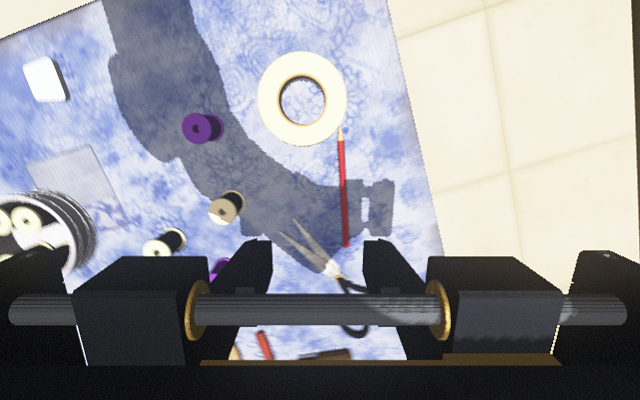

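The wrist picture shows spool A's top flange at about (219,211), where I predicted (220,210), so the calibration agrees. Next I move above spool A.

Emit:
play_rows --deltas '[[[-0.1,-0.344,0.0735,0.33,0,0.002,-0.002],[-0.1,-0.344,0.0735,0.33,0,0.002,-0.002],[-0.1,-0.344,0.0735,0.33,0,0.002,-0.002],[-0.1,-0.344,0.0735,0.33,0,0.002,-0.002]]]'

```text
clock: 1.27
tool_pos: [0.4489, 0.3348, 0.1196]
eef_rot: [0.518, 0.855, -0.001, -0.002]
contact_force: [-0.7, 0.9, -0.3]
opening: 0.549
```

```bash
python3 -c "
from h import *
from plant import vision
plan([.451,.332,.054],117.4)
m=vision.camera_model('wrist');im=vision.snapshot('wrist');cv2.imwrite('pics/w2.png',im[:,:,::-1])
print(proj(m,[[.4512,.3318,.042],[.4512,.3318,0],[.5287,.2846,.042],[.6185,.3132,.042]]))
a=np.linspace(0,6.28,24);im=im.copy()
for p in proj(m,np.c_[.4512+.015*np.cos(a),.3318+.015*np.sin(a),0*a+.042]): cv2.circle(im,tuple(int(v) for v in p.round()),1,(255,0,0),-1)
cv2.imwrite('pics/w2b.png',cv2.resize(im[120:320,200:440,::-1],None,fx=3,fy=3))
"
```

```text
t 1.27 tcp [0.4489 0.3348 0.1196] phi 117.6 open 0.549 F [-0.7  0.9 -0.3]
row: [-0.0123, 0.0027, 0.2187] [-0.0014, -0.001, 0.0012] mm 65.70912131686158
[[311.08871974 221.72106042]
 [311.9055219  205.58726167]
 [210.29900712 279.35576692]
 [201.8820766  376.40044113]]
```

View pics/w2b.png

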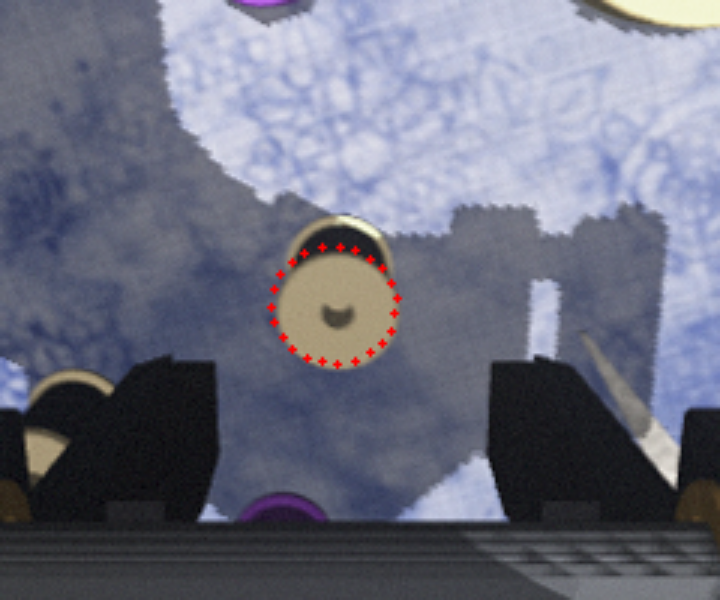

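The projected circle sits on the spool top to within about 1 mm. I descend and grip with the tips at 35 mm.

Emit:
play_rows --deltas '[[[-0.1,-0.012,0.005,0.12,0,0,0],[-0.1,-0.012,0.005,0.2187,-0.001,-0.001,0],[-0.1,-0.012,0.005,0.2187,-0.001,-0.001,0],[0.6,-0.012,0.005,0.2187,-0.001,-0.001,0],[0.6,-0.012,0.005,0.2187,-0.001,-0.001,0]]]' --force 15

```text
clock: 1.95
tool_pos: [0.4516, 0.336, 0.0568]
eef_rot: [0.517, 0.856, 0.002, -0.0]
contact_force: [-0.3, -0.6, -0.1]
opening: 0.346
```

```bash
python3 -c "
from h import *
from plant import vision
plan([.451,.332,.16],117.4)
im=vision.snapshot('wrist')
cv2.imwrite('pics/w3.png',cv2.resize(im[120:320,200:440,::-1],None,fx=3,fy=3))
"
```

```text
t 1.95 tcp [0.4516 0.336  0.0568] phi 117.8 open 0.346 F [-0.3 -0.6 -0.1]
row: [-0.0097, -0.0066, -0.3441] [0.0012, -0.001, 0.0021] mm 103.29064862103752
```

View pics/w3.png

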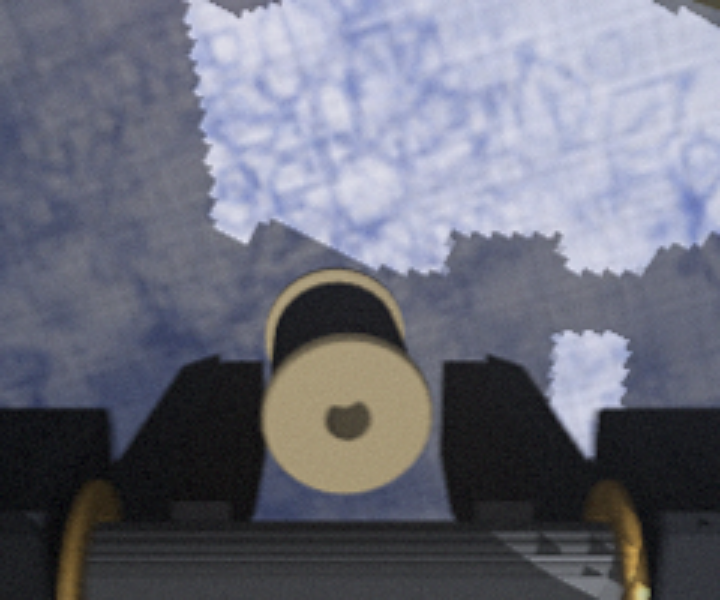

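The fingers are nearly shut, but the TCP is about 3 mm off in y and z. I'll reopen, correct and then close.

Emit:
play_rows --deltas '[[[0.0,-0.0097,-0.004,0.0093,0,0,0],[0.0,-0.0097,-0.004,0.0093,0,0,0],[0.0,-0.0097,-0.004,0.0093,0,0,0]]]'

```text
clock: 2.38
tool_pos: [0.452, 0.3324, 0.0538]
eef_rot: [0.517, 0.856, 0.002, -0.0]
contact_force: [-0.3, 0.9, 0.7]
opening: 0.499
```

```bash
python3 -c "
from h import *
from plant import vision
plan([.452,.332,.054],117.4)
im=vision.snapshot('wrist')
cv2.imwrite('pics/w4.png',cv2.resize(im[120:320,200:440,::-1],None,fx=3,fy=3))
"
```

```text
t 2.38 tcp [0.452  0.3324 0.0538] phi 117.7 open 0.499 F [-0.3  0.9  0.7]
row: [-0.0011, -0.0006, -0.0007] [0.0011, -0.0009, 0.0019] mm 0.43911507215333867
```

View pics/w4.png

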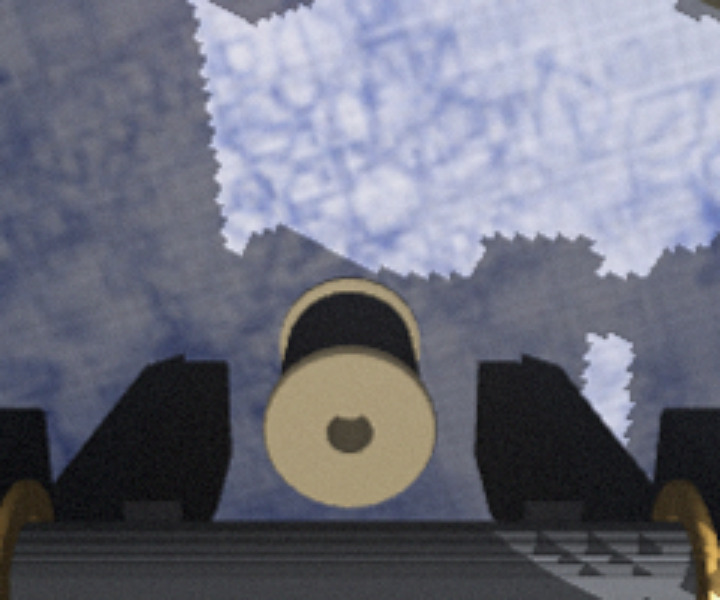

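The spool at crop (350,430) is centred between the fingers, so I close.

Emit:
play_rows --deltas '[[[1,0,0,0,0,0,0],[1,0,0,0,0,0,0],[1,0,0,0,0,0,0],[1,0,0,-0.03,0,0,0]]]' --force 12

```text
clock: 2.92
tool_pos: [0.4515, 0.3321, 0.0625]
eef_rot: [0.517, 0.856, 0.001, -0.001]
contact_force: [-0.5, -0.5, -1.0]
opening: 0.314
```

```bash
python3 -c "
from h import *
plan([.50,.26,.16],117.4)
plan([.45,.13,.3],117.4)
"
```

```text
t 2.92 tcp [0.4515 0.3321 0.0625] phi 117.8 open 0.314 F [-0.5 -0.5 -1. ]
row: [-0.2872, 0.0316, -0.3255] [0.0006, -0.0008, 0.002] mm 130.5862789191217
t 2.92 tcp [0.4515 0.3321 0.0625] phi 117.8 open 0.314 F [-0.5 -0.5 -1. ]
row: [-0.5919, -0.3168, -0.7936] [0.0006, -0.0008, 0.002] mm 311.8458558953072
```

```bash
python3 -c "
from h import *
plan([.54,.25,.2],117.4)
"
```

```text
t 2.92 tcp [0.4515 0.3321 0.0625] phi 117.8 open 0.314 F [-0.5 -0.5 -1. ]
row: [-0.3785, 0.1343, -0.4589] [0.0006, -0.0008, 0.002] mm 182.95107495883485
```

Emit:
play_rows --deltas '[[[1,0,0,-0.2,0,0,0],[1,-0.382,0.15,-0.458,0,0,0],[1,-0.382,0.15,-0.458,0,0,0],[1,-0.382,0.15,-0.458,0,0,0],[1,-0.382,0.15,-0.458,0,0,0]]]'

```text
clock: 3.55
tool_pos: [0.5462, 0.2499, 0.2009]
eef_rot: [0.518, 0.855, 0.002, 0.0]
contact_force: [-1.0, 0.9, -1.0]
opening: 0.311
```

```bash
python3 -c "
from h import *
plan([.628,.171,.2],117.4)
"
```

```text
t 3.55 tcp [0.5462 0.2499 0.2009] phi 117.6 open 0.311 F [-1.   0.9 -1. ]
row: [-0.3593, 0.1202, 0.0029] [0.0014, -0.0006, 0.0008] mm 113.6576888575047
```

Emit:
play_rows --deltas '[[[1,-0.3593,0.12,0.003,0.001,0,0],[1,-0.3593,0.12,0.003,0.001,0,0],[1,-0.3593,0.12,0.003,0.001,0,0],[1,-0.3593,0.12,0.003,0.001,0,0],[1,-0.3593,0.12,0.003,0.001,0,0]]]'

```text
clock: 4.18
tool_pos: [0.6261, 0.1736, 0.1998]
eef_rot: [0.517, 0.856, 0.001, -0.001]
contact_force: [1.0, 1.2, -0.3]
opening: 0.316
```

```bash
python3 -c "
from h import *
from plant import vision
plan([.628,.171,.2],117.4)
m=vision.camera_model('wrist');im=vision.snapshot('wrist');cv2.imwrite('pics/w5.png',im[:,:,::-1])
np.save('pics/w5.npy',im)
import pickle;pickle.dump(m,open('pics/w5.pkl','wb'))
print(proj(m,[.583,.148,.036]))
"
```

```text
t 4.17 tcp [0.6261 0.1736 0.1998] phi 117.8 open 0.316 F [ 1.   1.2 -0.3]
row: [-0.0106, 0.0014, -0.0005] [0.0001, -0.0012, 0.0022] mm 3.205963560488728
[[313.42512306 141.07680711]]
```

View pics/w5.png

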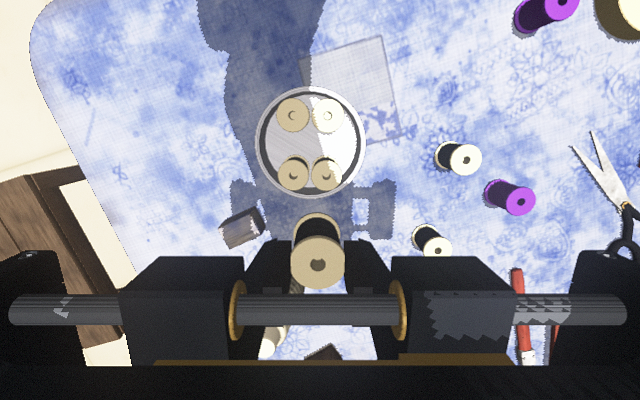

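The tin is clear in the wrist view, with packed tops at about (293,114), (326,115), (293,174) and (324,173). I'll fit these precisely.

```bash
cat > fit.py <<'E'
from h import *
def fit(im,m,guesses,z,rad,span=.006,step=.001,rr=None):
    """find centre maximizing gradient along the projected circle"""
    g=cv2.GaussianBlur(cv2.cvtColor(im,cv2.COLOR_RGB2GRAY),(0,0),.8).astype(np.float32)
    gx=cv2.Sobel(g,cv2.CV_32F,1,0);gy=cv2.Sobel(g,cv2.CV_32F,0,1)
    a=np.linspace(0,2*np.pi,72,endpoint=False);out=[]
    for q in guesses:
        best=(-1,)
        for st,sp in((step,span),(step/4,step*1.5)):
            b0=q if best[0]<0 else best[1]
            for dx in np.arange(-sp,sp+1e-9,st):
                for dy in np.arange(-sp,sp+1e-9,st):
                    c=np.array([b0[0]+dx,b0[1]+dy])
                    P=np.c_[c[0]+rad*np.cos(a),c[1]+rad*np.sin(a),0*a+z];p=proj(m,P).astype(np.float32)
                    n=p-p.mean(0);n/=np.linalg.norm(n,axis=1,keepdims=True)
                    sx=cv2.remap(gx,p[:,:1],p[:,1:],1);sy=cv2.remap(gy,p[:,:1],p[:,1:],1)
                    v=np.clip(np.abs(sx[:,0]*n[:,0]+sy[:,0]*n[:,1]),0,150).mean()
                    if v>best[0]:best=(v,c)
        out.append((best[1],best[0]))
    return out
def overlay(im,m,circs,f,crop,sc):
    x0,y0,x1,y1=crop;o=cv2.resize(im[y0:y1,x0:x1],None,fx=sc,fy=sc,interpolation=cv2.INTER_CUBIC)
    a=np.linspace(0,2*np.pi,60,endpoint=False)
    for c,z,rad in circs:
        for p in proj(m,np.c_[c[0]+rad*np.cos(a),c[1]+rad*np.sin(a),0*a+z]):
            cv2.circle(o,tuple(int(v) for v in ((p-[x0,y0]+.5)*sc).round()),1,(255,0,0),-1)
    cv2.imwrite(f,o[:,:,::-1])
E
python3 - <<'E'
from fit import *
import pickle
im=np.load('pics/w5.npy');m=pickle.load(open('pics/w5.pkl','rb'))
px=[(293,114),(326,115),(293,174),(324,173)]
g=unproj(m,px,.045)[:,:2]
r=fit(im,m,g,.045,.015)
t=[f for f in fit(im,m,[(.583,.148)],.036,.052)]
for c,v in r+t:print(c.round(4),v.round(1))
C=np.array([c for c,_ in r]);tc=t[0][0]
print("mean",C.mean(0))
for k in(tc,C.mean(0)):
    d=C-k;print(np.hypot(*d.T).round(4),np.degrees(np.arctan2(d[:,1],d[:,0])).round(1))
overlay(im,m,[(c,.045,.015) for c,_ in r]+[(tc,.036,.052)],'pics/f5.png',(240,75,390,210),5)
E
```

```text
[0.5652 0.121 ] 81.6
[0.5553 0.1498] 102.8
[0.6178 0.1448] 108.5
[0.6042 0.1723] 101.3
[0.5898 0.1452] 114.9
mean [0.58561343 0.14699139]
[0.0345 0.0348 0.0281 0.0307] [-135.4  172.4   -0.9   61.9]
[0.033  0.0305 0.0323 0.0314] [-128.2  174.6   -3.9   53.7]
```

View pics/f5.png

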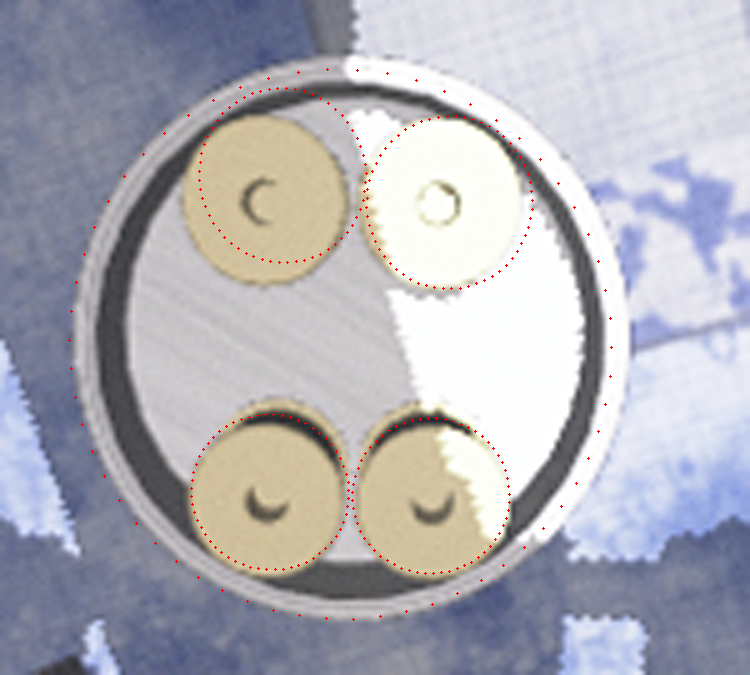

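```bash
python3 - <<'E'
from fit import *
import pickle
im=np.load('pics/w5.npy');m=pickle.load(open('pics/w5.pkl','rb'))
cv=lambda x,y:(240+x/5-.5,75+y/5-.5)
C=unproj(m,[cv(265,199.5),cv(443,203),cv(268.5,495),cv(432,496)],.045)[:,:2]
tc=unproj(m,[cv(352,336)],.036)[0,:2]
tc=fit(im,m,[tc],.036,.052,span=.002,step=.0005)[0][0]
ti=fit(im,m,[tc],.036,.0485,span=.002,step=.0005)[0][0]
print(tc,ti,C.round(4).tolist(),C.mean(0))
for k in(tc,C.mean(0)):
    d=C-k;print(np.hypot(*d.T).round(4),np.degrees(np.arctan2(d[:,1],d[:,0])).round(1))
overlay(im,m,[(c,.045,.015) for c in C]+[(tc,.036,.052),(tc,.036,.0485)],'pics/f5b.png',(240,75,390,210),5)
E
```

```text
[0.58784129 0.14441071] [0.58809129 0.14578571] [[0.5702, 0.12], [0.5557, 0.1488], [0.6183, 0.1447], [0.6039, 0.1725]] [0.58703587 0.14651843]
[0.0301 0.0324 0.0305 0.0324] [-125.9  172.2    0.6   60.2]
[0.0314 0.0314 0.0313 0.031 ] [-122.4  175.8   -3.2   56.9]
```

View pics/f5b.png

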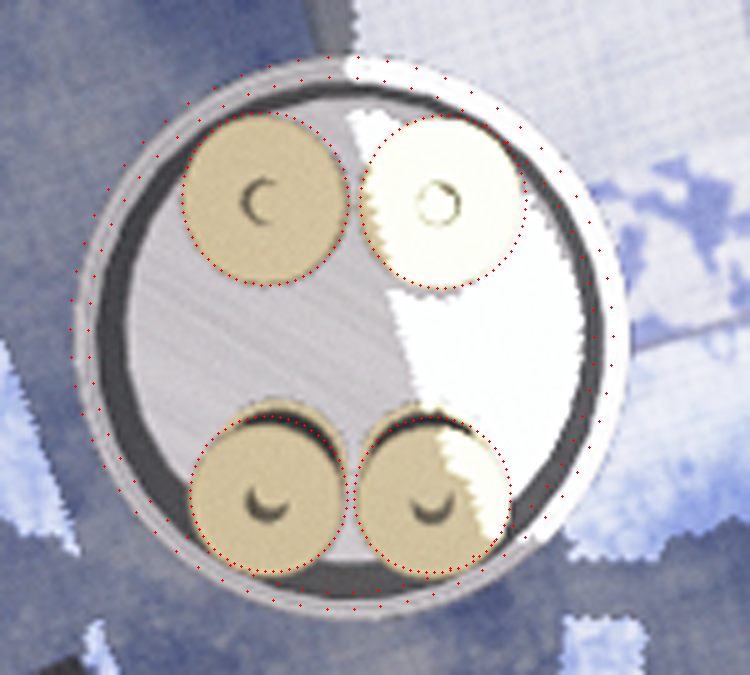

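The mean of the packed spools is (0.5870, 0.1465) from the wrist camera and (0.5872, 0.147) from the top camera. Next I check the held spool's offset and plan the approach to the 120° place.

```bash
python3 - <<'E'
from fit import *
import pickle
im=np.load('pics/w5.npy');m=pickle.load(open('pics/w5.pkl','rb'))
g=unproj(m,[(318,262)],.188)[0,:2]
print(g, fit(im,m,[g],.188,.015,span=.004,step=.0005))
c=np.array([.5871,.1465]);u=np.array([np.cos(np.radians(116.8)),np.sin(np.radians(116.8))])
print(c+.032*u,c-.032*u)
plan([*(c+.032*u),.115],116.8)
E
```

```text
[0.62527499 0.17421349] [(array([0.62614999, 0.17433849]), np.float32(122.92022))]
[0.57267192 0.17506275] [0.60152808 0.11793725]
t 4.22 tcp [0.6265 0.1732 0.2   ] phi 117.8 open 0.308 F [ 0.2  0.9 -0. ]
row: [0.088, -0.1561, 0.2835] [0.0002, -0.001, 0.0054] mm 100.61159438450872
```

Emit:
play_rows --deltas '[[[1,0.088,-0.156,0,0,0,0.005],[1,0.088,-0.156,0.2835,0,0,0.005],[1,0.088,-0.156,0.2835,0,0,0.005],[1,0.088,-0.156,0.2835,0,0,0.005],[1,0.088,-0.156,0.2835,0,0,0.005]]]'

```text
clock: 4.85
tool_pos: [0.5731, 0.1762, 0.1161]
eef_rot: [0.523, 0.852, 0.002, -0.001]
contact_force: [0.0, 0.1, -0.8]
opening: 0.316
```

```bash
python3 - <<'E'
from fit import *
from plant import vision
plan([.5727,.1751,.0579],116.8)
m=vision.camera_model('wrist');im=vision.snapshot('wrist');cv2.imwrite('pics/w6.png',cv2.resize(im[80:330,160:460,::-1],None,fx=2.4,fy=2.4))
E
```

```text
t 4.85 tcp [0.5731 0.1762 0.1161] phi 116.9 open 0.316 F [ 0.   0.1 -0.8]
row: [-0.0033, -0.0033, 0.1941] [0.0008, -0.0011, 0.0006] mm 58.23783759654746
```

View pics/w6.png

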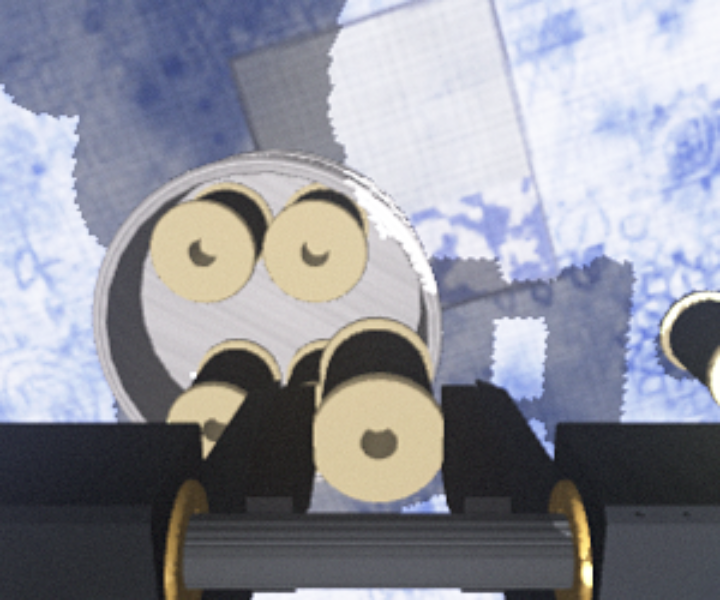

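The held spool hangs upright over the empty 120° place. I descend slowly.

Emit:
play_rows --deltas '[[[1,-0.0033,-0.0033,0.02,0,0,0],[1,-0.0033,-0.0033,0.05,0,0,0],[1,-0.0033,-0.0033,0.08,0,0,0],[1,-0.0033,-0.0033,0.1,0,0,0],[1,-0.0033,-0.0033,0.1,0,0,0]]]'

```text
clock: 5.52
tool_pos: [0.5726, 0.1748, 0.0857]
eef_rot: [0.523, 0.852, 0.002, -0.001]
contact_force: [0.7, -0.3, -0.9]
opening: 0.311
```

```bash
python3 - <<'E'
from fit import *
plan([.5727,.1751,.0579],116.8)
E
```

```text
t 5.53 tcp [0.5726 0.1748 0.0857] phi 116.9 open 0.311 F [ 0.7 -0.3 -0.9]
row: [0.0006, 0.0006, 0.0926] [0.0006, -0.0011, 0.0006] mm 27.779956274876348
```

Emit:
play_rows --deltas '[[[1,0.0006,0.0006,0.03,0,0,0],[1,0.0006,0.0006,0.06,0,0,0],[1,0.0006,0.0006,0.085,0,0,0],[1,0.0006,0.0006,0.092,0,0,0],[1,0.0006,0.0006,0.092,0,0,0]]]'

```text
clock: 6.15
tool_pos: [0.5726, 0.1751, 0.0579]
eef_rot: [0.523, 0.852, 0.002, -0.001]
contact_force: [-0.4, 1.1, -0.1]
opening: 0.312
```

```bash
python3 - <<'E'
from fit import *
from plant import vision
plan([.5727,.1751,.0579],116.8)
im=vision.snapshot('wrist');cv2.imwrite('pics/w7.png',cv2.resize(im[80:330,160:460,::-1],None,fx=2.4,fy=2.4))
E
```

```text
t 6.15 tcp [0.5726 0.1751 0.0579] phi 116.9 open 0.312 F [-0.4  1.1 -0.1]
row: [-0.0002, 0.0002, -0.0] [0.0006, -0.0011, 0.0006] mm 0.07678694000825508
```

View pics/w7.png

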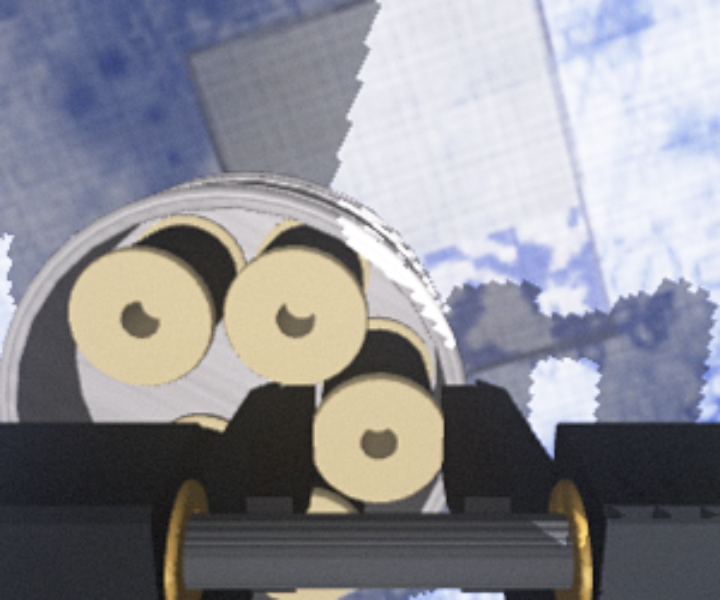

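It is in place with no contact force. I open a little, then lift.

Emit:
play_rows --deltas '[[[0.14,0,0,0,0,0,0],[0.14,0,0,0,0,0,0],[0.14,0,0,-0.05,0,0,0],[0.14,0,0,-0.2,0,0,0],[0.14,0,0,-0.3,0,0,0]]]'

```text
clock: 6.82
tool_pos: [0.5733, 0.1753, 0.1509]
eef_rot: [0.523, 0.852, 0.003, -0.0]
contact_force: [0.4, 0.2, -0.6]
opening: 0.434
```

```bash
python3 - <<'E'
from fit import *
from plant import vision
plan([.5287,.2846,.12],116.8)
m=vision.camera_model('wrist')
im=vision.snapshot('wrist');cv2.imwrite('pics/w8.png',cv2.resize(im[80:330,160:460,::-1],None,fx=2.4,fy=2.4))
E
```

```text
t 6.83 tcp [0.5733 0.1753 0.1509] phi 116.9 open 0.434 F [ 0.4  0.2 -0.6]
row: [0.392, 0.0319, 0.1046] [0.0015, -0.0011, 0.0006] mm 122.07942623272511
```

View pics/w8.png

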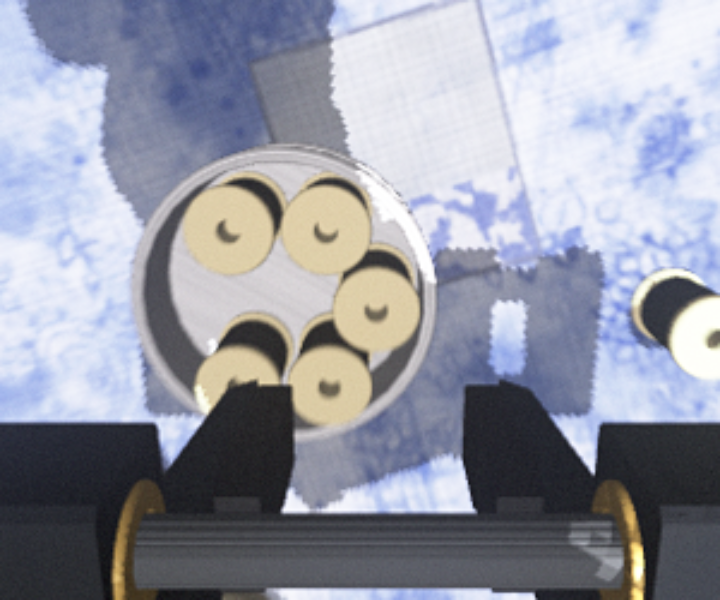

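The fifth spool stands in the 120° place. Next is spool B at (0.529, 0.285).

Emit:
play_rows --deltas '[[[-0.05,0.392,0.032,0.05,0,0,0],[-0.05,0.392,0.032,0.1046,0,0,0],[-0.05,0.392,0.032,0.1046,0,0,0],[-0.05,0.392,0.032,0.1046,0,0,0],[-0.05,0.392,0.032,0.1046,0,0,0]]]'

```text
clock: 7.5
tool_pos: [0.5319, 0.2835, 0.1239]
eef_rot: [0.525, 0.851, 0.005, 0.002]
contact_force: [0.1, -0.1, 0.0]
opening: 0.527
```

```bash
python3 - <<'E'
from fit import *
from plant import vision
m=vision.camera_model('wrist');im=vision.snapshot('wrist')
r=fit(im,m,[(.5287,.2846)],.042,.015,span=.004)
print(r)
plan([*r[0][0],.054],116.8)
overlay(im,m,[(r[0][0],.042,.015)],'pics/f9.png',(200,120,440,320),3)
E
```

```text
[(array([0.5302 , 0.28485]), np.float32(149.68039))]
t 7.55 tcp [0.5319 0.2836 0.1239] phi 116.7 open 0.524 F [ 0.1 -0.  -0.5]
row: [0.0059, -0.0056, 0.2329] [0.0034, -0.0005, -0.0004] mm 69.90560863889155
```

View pics/f9.png

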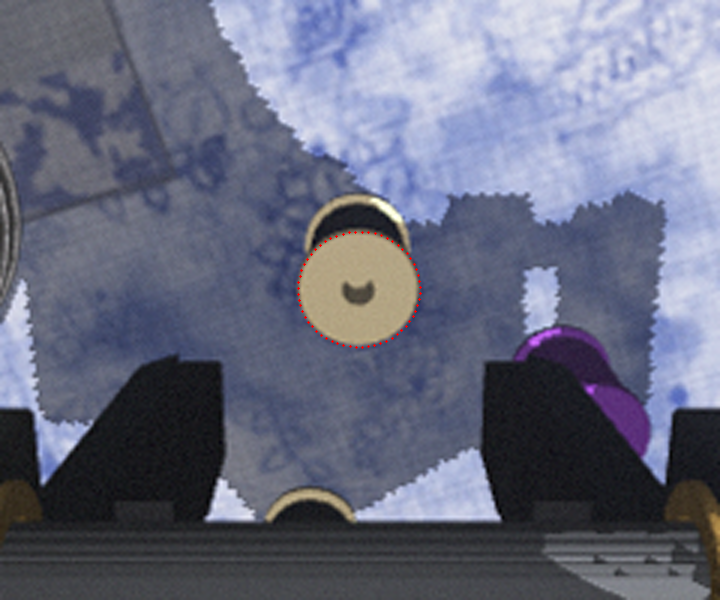

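The fit lies exactly on the spool. The purple one is clear of the finger by more than 10 mm to the side. I descend.

Emit:
play_rows --deltas '[[[-0.05,0.006,-0.0056,0.08,0.0034,0,0],[-0.05,0.006,-0.0056,0.16,0.0034,0,0],[-0.05,0.006,-0.0056,0.233,0.0034,0,0],[-0.05,0.006,-0.0056,0.233,0.0034,0,0],[-0.05,0.006,-0.0056,0.233,0.0034,0,0]]]'

```text
clock: 8.18
tool_pos: [0.5303, 0.2847, 0.0539]
eef_rot: [0.525, 0.851, 0.0, -0.001]
contact_force: [-0.3, 0.0, 0.4]
opening: 0.524
```

```bash
python3 - <<'E'
from fit import *
plan([.5300,.2848,.054],116.8)
E
```

```text
t 8.18 tcp [0.5303 0.2847 0.0539] phi 116.7 open 0.524 F [-0.3  0.   0.4]
row: [0.0008, -0.0008, -0.0004] [-0.0, -0.0006, -0.0006] mm 0.36191311006585514
```

Emit:
play_rows --deltas '[[[1,0,0,0,0,0,0],[1,0,0,0,0,0,0],[1,0,0,0,0,0,0],[1,0,0,0,0,0,0],[1,0,0,-0.1,0,0,0]]]' --force 12

```text
clock: 8.8
tool_pos: [0.529, 0.2837, 0.0825]
eef_rot: [0.525, 0.851, -0.002, -0.002]
contact_force: [0.0, -0.4, 0.6]
opening: 0.309
```

```bash
python3 - <<'E'
from fit import *
plan([.56,.22,.15],116.8)
plan([.6015,.1179,.15],116.8)
E
```

```text
t 8.8 tcp [0.529  0.2837 0.0825] phi 116.7 open 0.309 F [ 0.  -0.4  0.6]
row: [-0.2359, -0.0041, -0.2253] [-0.0015, -0.0003, -0.0005] mm 97.86613890268707
t 8.8 tcp [0.529  0.2837 0.0825] phi 116.7 open 0.309 F [ 0.  -0.4  0.6]
row: [-0.6021, -0.0336, -0.2255] [-0.0015, -0.0003, -0.0005] mm 193.15093546906385
```

Emit:
play_rows --deltas '[[[1,-0.05,0,-0.2,0,0,0],[1,-0.6,-0.033,-0.24,-0.0015,0,0],[1,-0.6,-0.033,-0.24,-0.0015,0,0],[1,-0.6,-0.033,-0.24,-0.0015,0,0],[1,-0.6,-0.033,-0.24,-0.0015,0,0]]]'

```text
clock: 9.43
tool_pos: [0.6028, 0.1129, 0.1539]
eef_rot: [0.528, 0.849, -0.001, 0.001]
contact_force: [-0.4, 0.3, 0.5]
opening: 0.309
```

```bash
python3 - <<'E'
from fit import *
from plant import vision
plan([.6015,.1179,.1],116.8)
m=vision.camera_model('wrist');im=vision.snapshot('wrist');cv2.imwrite('pics/w10.png',im[:,:,::-1])
np.save('pics/w10.npy',im)
import pickle;pickle.dump(m,open('pics/w10.pkl','wb'))
E
```

```text
t 9.43 tcp [0.6028 0.1129 0.1539] phi 116.3 open 0.309 F [-0.4  0.3  0.5]
row: [0.0172, 0.0035, 0.1797] [-0.0003, 0.0007, -0.003] mm 54.18117962279754
```

View pics/w10.png

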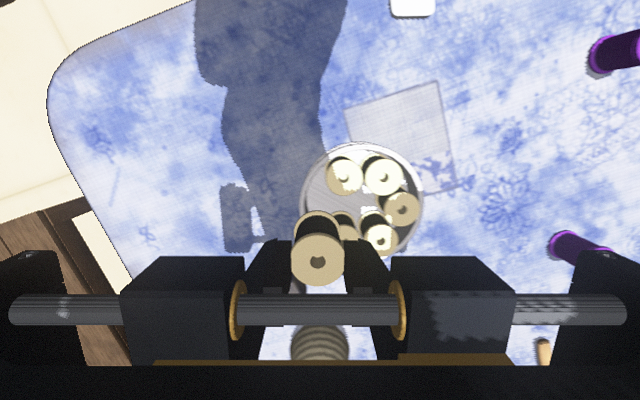

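The held spool is upright and the five in the tin are visible. I check their positions, then descend.

```bash
python3 - <<'E'
from fit import *
import pickle
im=np.load('pics/w10.npy');m=pickle.load(open('pics/w10.pkl','rb'))
C=np.array([[.5702,.12],[.5557,.1488],[.5727,.1751],[.6039,.1725]])
r=fit(im,m,C,.045,.015,span=.003,step=.0005);t=fit(im,m,[(.5871,.1465)],.036,.052,span=.003,step=.0005)
for c,v in r+t:print(c.round(4),v)
overlay(im,m,[(c,.045,.015) for c,_ in r]+[(t[0][0],.036,.052)],'pics/f10.png',(280,130,440,270),4)
E
```

```text
[0.5691 0.121 ] 84.9587
[0.5557 0.1499] 135.81448
[0.5733 0.1751] 117.43156
[0.6055 0.1758] 95.92231
[0.5905 0.1465] 66.23011
```

View pics/f10.png

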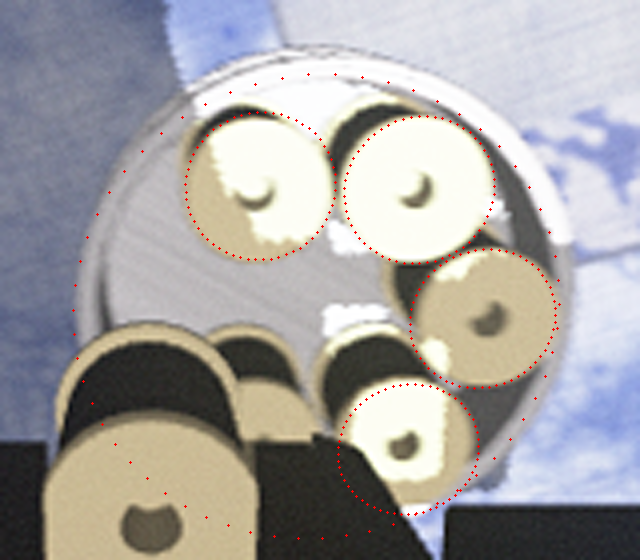

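Emit:
play_rows --deltas '[[[1,0.0172,0.0035,0.03,0,0,-0.003],[1,0.0172,0.0035,0.1,0,0,-0.003],[1,0.0172,0.0035,0.13,0,0,-0.003],[1,0.0172,0.0035,0.13,0,0,-0.003]]]'

```text
clock: 9.98
tool_pos: [0.5993, 0.1229, 0.1142]
eef_rot: [0.521, 0.853, -0.001, -0.001]
contact_force: [-0.0, -0.5, -0.6]
opening: 0.313
```

```bash
python3 - <<'E'
from fit import *
from plant import vision
plan([.6015,.1179,.0579],116.8)
m=vision.camera_model('wrist');im=vision.snapshot('wrist');cv2.imwrite('pics/w11.png',cv2.resize(im[80:330,160:460,::-1],None,fx=2.4,fy=2.4))
E
```

```text
t 9.97 tcp [0.5993 0.1229 0.1142] phi 117.2 open 0.313 F [-0.  -0.5 -0.6]
row: [-0.0185, -0.0006, 0.1877] [-0.0007, -0.0005, 0.0021] mm 56.58674339546076
```

View pics/w11.png

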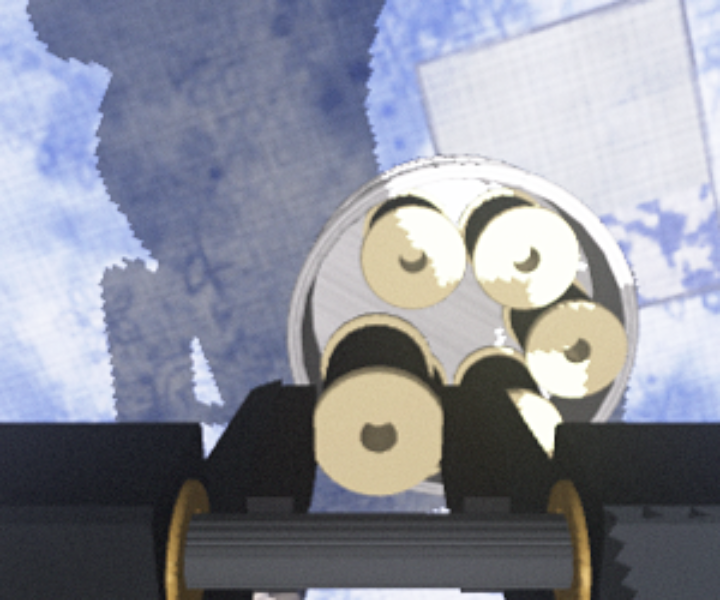

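The places are unchanged, and the neighbours stay within about 1 mm. I settle the xy position, then descend.

Emit:
play_rows --deltas '[[[1,-0.0185,0,0.02,0,0,0],[1,-0.0185,0,0.06,0,0,0],[1,-0.0185,0,0.09,0,0,0],[1,-0.0185,0,0.095,0,0,0],[1,-0.0185,0,0.095,0,0,0]]]'

```text
clock: 10.65
tool_pos: [0.6023, 0.118, 0.0862]
eef_rot: [0.521, 0.853, -0.0, -0.001]
contact_force: [1.0, 0.4, -0.9]
opening: 0.308
```

```bash
python3 - <<'E'
from fit import *
from plant import vision
plan([.6015,.1179,.0579],116.8)
E
```

```text
t 10.65 tcp [0.6023 0.118  0.0862] phi 117.1 open 0.308 F [ 1.   0.4 -0.9]
row: [0.001, -0.0025, 0.0945] [-0.0003, -0.0004, 0.0019] mm 28.357168126584384
```

Emit:
play_rows --deltas '[[[1,0.001,-0.0025,0.02,0,0,0],[1,0.001,-0.0025,0.05,0,0,0],[1,0.001,-0.0025,0.08,0,0,0],[1,0.001,-0.0025,0.0945,0,0,0],[1,0.001,-0.0025,0.0945,0,0,0]]]'

```text
clock: 11.28
tool_pos: [0.6015, 0.1178, 0.0577]
eef_rot: [0.521, 0.853, -0.0, -0.001]
contact_force: [-0.4, -0.2, -0.7]
opening: 0.309
```

```bash
python3 - <<'E'
from fit import *
from plant import vision
plan([.6015,.1179,.0579],116.8)
im=vision.snapshot('wrist');cv2.imwrite('pics/w12.png',cv2.resize(im[80:330,160:460,::-1],None,fx=2.4,fy=2.4))
E
```

```text
t 11.28 tcp [0.6015 0.1178 0.0577] phi 117.1 open 0.309 F [-0.4 -0.2 -0.7]
row: [0.0002, 0.0002, -0.0008] [-0.0004, -0.0004, 0.0019] mm 0.24621431499201074
```

View pics/w12.png

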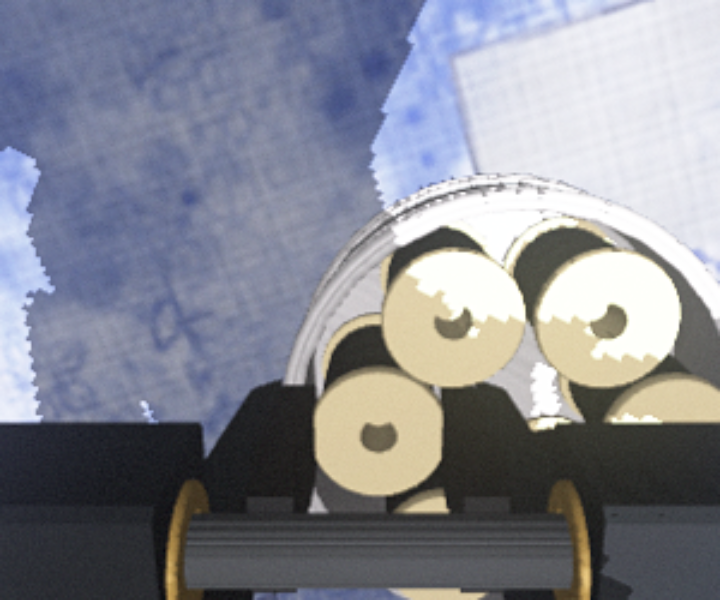

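It is seated within the 300° place with no contact. I release and lift.

Emit:
play_rows --deltas '[[[0.16,0,0,0,0,0,0],[0.16,0,0,0,0,0,0],[0.16,0,0,-0.05,0,0,0],[0.16,0,0,-0.2,0,0,0],[0.16,0,0,-0.35,0,0,0]]]'

```text
clock: 11.95
tool_pos: [0.6016, 0.1179, 0.1647]
eef_rot: [0.521, 0.853, 0.0, -0.001]
contact_force: [0.6, 0.5, -0.2]
opening: 0.421
```

```bash
python3 - <<'E'
from fit import *
from plant import vision
plan([.62,.25,.2],116.8)
im=vision.snapshot('wrist');cv2.imwrite('pics/w13.png',cv2.resize(im[80:330,160:460,::-1],None,fx=2.4,fy=2.4))
E
```

```text
t 11.95 tcp [0.6016 0.1179 0.1647] phi 117.2 open 0.421 F [ 0.6  0.5 -0.2]
row: [0.3639, 0.2556, -0.1172] [-0.0003, -0.0005, 0.002] mm 137.9536029229577
```

View pics/w13.png

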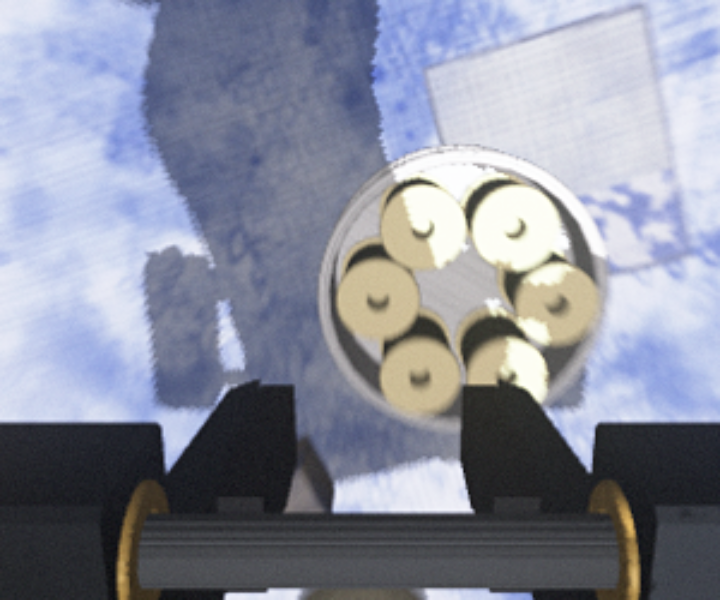

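Six spools are in a ring with the middle free. Now spool C.

```bash
python3 - <<'E'
from fit import *
plan([.6192,.3132,.12],116.8)
E
```

```text
t 12.0 tcp [0.6047 0.1194 0.1709] phi 117.1 open 0.424 F [0.9 0.7 2.8]
row: [0.553, 0.3362, 0.1726] [0.0029, -0.0, 0.0019] mm 200.93296026301996
```

Emit:
play_rows --deltas '[[[-0.05,0.553,0.336,0,0,0,0.002],[-0.05,0.553,0.336,0.05,0,0,0.002],[-0.05,0.553,0.336,0.1726,0,0,0.002],[-0.05,0.553,0.336,0.1726,0,0,0.002],[-0.05,0.553,0.336,0.1726,0,0,0.002]]]'

```text
clock: 12.62
tool_pos: [0.6184, 0.3139, 0.1196]
eef_rot: [0.523, 0.852, 0.003, 0.002]
contact_force: [0.2, -0.6, -0.2]
opening: 0.523
```

```bash
python3 - <<'E'
from fit import *
from plant import vision
m=vision.camera_model('wrist');im=vision.snapshot('wrist')
r=fit(im,m,[(.6192,.3135)],.042,.015,span=.004)
print(r)
plan([*r[0][0],.056],116.8)
overlay(im,m,[(r[0][0],.042,.015)],'pics/f14.png',(200,120,440,320),3)
E
```

```text
[(array([0.6217 , 0.31325]), np.float32(139.32555))]
t 12.68 tcp [0.6195 0.3117 0.1203] phi 116.7 open 0.525 F [ 0.2 -1.2 -0.5]
row: [0.0015, 0.007, 0.2143] [0.0027, 0.0005, -0.0003] mm 64.31427955728526
```

View pics/f14.png

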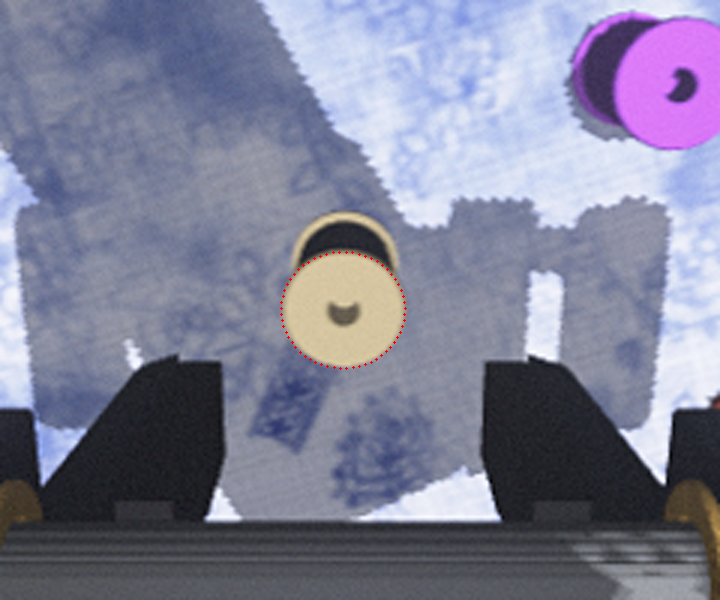

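Emit:
play_rows --deltas '[[[-0.05,0.0015,0.0055,0.06,0.0027,0,0],[-0.05,0.0015,0.0055,0.13,0.0027,0,0],[-0.05,0.0015,0.0055,0.18,0.0027,0,0],[-0.05,0.0015,0.0055,0.18,0.0027,0,0]]]'

```text
clock: 13.18
tool_pos: [0.6201, 0.3119, 0.0641]
eef_rot: [0.524, 0.851, -0.002, -0.0]
contact_force: [0.0, 0.9, -0.6]
opening: 0.525
```

```bash
python3 - <<'E'
from fit import *
from plant import vision
m=vision.camera_model('wrist');im=vision.snapshot('wrist')
r=fit(im,m,[(.6205,.3135)],.042,.015,span=.004)
print(r)
plan([*r[0][0],.0555],116.8)
E
```

```text
[(array([0.6215 , 0.31425]), np.float32(135.45291))]
t 13.22 tcp [0.6207 0.3126 0.0653] phi 116.7 open 0.526 F [0.2 0.4 0.8]
row: [0.0037, 0.0048, 0.0327] [-0.0005, 0.0005, -0.0003] mm 9.969881110292885
```

Emit:
play_rows --deltas '[[[-0.05,0.003,0.002,0.033,0,0,0],[-0.05,0.003,0.002,0.033,0,0,0],[-0.05,0.003,0.002,0.033,0,0,0]]]'

```text
clock: 13.6
tool_pos: [0.6209, 0.3139, 0.0556]
eef_rot: [0.524, 0.851, -0.001, 0.0]
contact_force: [0.4, 0.2, -0.3]
opening: 0.524
```

```bash
python3 - <<'E'
from fit import *
from plant import vision
m=vision.camera_model('wrist');im=vision.snapshot('wrist')
r=fit(im,m,[(.6205,.3135)],.042,.015,span=.004)
print(r)
plan([*r[0][0],.0555],116.8)
E
```

```text
[(array([0.621  , 0.31375]), np.float32(131.29822))]
t 13.65 tcp [0.621  0.3139 0.0558] phi 116.7 open 0.526 F [0.2 0.4 0.5]
row: [-0.0003, -0.0003, 0.0008] [-0.0003, 0.0005, -0.0003] mm 0.28719581249333925
```

The TCP is on the spool axis to within 0.3 mm, so I grip.

Emit:
play_rows --deltas '[[[1,0,0,0,0,0,0],[1,0,0,0,0,0,0],[1,0,0,0,0,0,0],[1,0,0,0,0,0,0],[1,0,0,-0.05,0,0,0]]]' --force 14

```text
clock: 14.28
tool_pos: [0.6201, 0.3133, 0.07]
eef_rot: [0.524, 0.852, -0.002, -0.0]
contact_force: [0.4, -0.3, 0.2]
opening: 0.306
```

Emit:
play_rows --deltas '[[[1,0,0,-0.15,0,0,0],[1,0,0,-0.3,0,0,0],[1,0,0,-0.42,0,0,0],[1,0,0,-0.42,0,0,0]]]'

```text
clock: 14.78
tool_pos: [0.622, 0.3153, 0.2006]
eef_rot: [0.524, 0.851, 0.001, 0.001]
contact_force: [-0.6, -0.8, -0.3]
opening: 0.304
```

```bash
python3 - <<'E'
from fit import *
plan([.632,.169,.2],116.8)
E
```

```text
t 14.78 tcp [0.622  0.3153 0.2006] phi 116.7 open 0.304 F [-0.6 -0.8 -0.3]
row: [-0.4506, -0.1897, 0.0014] [0.0011, 0.0002, -0.0003] mm 146.6832623690611
```

Emit:
play_rows --deltas '[[[1,-0.45,-0.19,0,0.001,0,0],[1,-0.45,-0.19,0,0.001,0,0],[1,-0.45,-0.19,0,0.001,0,0],[1,-0.45,-0.19,0,0.001,0,0],[1,-0.45,-0.19,0,0.001,0,0]]]'

```text
clock: 15.4
tool_pos: [0.631, 0.1722, 0.2003]
eef_rot: [0.523, 0.852, 0.001, -0.001]
contact_force: [-1.7, 0.4, -1.3]
opening: 0.306
```

Emit:
play_rows --deltas '[[[1,0,0,0,0,0,0],[1,0,0,0,0,0,0],[1,0,0,0,0,0,0]]]'

```text
clock: 15.78
tool_pos: [0.6309, 0.173, 0.2003]
eef_rot: [0.523, 0.853, 0.001, -0.001]
contact_force: [-0.4, 0.0, -0.9]
opening: 0.306
```

```bash
python3 - <<'E'
from fit import *
from plant import vision
m=vision.camera_model('wrist');plan([.587,.1465,.2],116.8);im=vision.snapshot('wrist')
cv2.imwrite('pics/w15.png',im[:,:,::-1]);np.save('pics/w15.npy',im)
import pickle;pickle.dump(m,open('pics/w15.pkl','wb'))
C=np.array([[.5702,.12],[.5557,.1488],[.5727,.1751],[.6039,.1725],[.6183,.1447],[.6015,.1179]])
r=fit(im,m,C,.045,.015,span=.003,step=.0005)
for c,v in r:print(c.round(4),v)
D=np.array([c for c,_ in r]);print(D.mean(0))
overlay(im,m,[(c,.045,.015) for c in D]+[(D.mean(0),.045,.015)],'pics/f15.png',(240,75,390,210),5)
E
```

```text
t 15.78 tcp [0.6309 0.173  0.2003] phi 117.0 open 0.306 F [-0.4  0.  -0.9]
row: [-0.0124, -0.1704, 0.0007] [0.0003, -0.0008, 0.001] mm 51.246346963374826
[0.57   0.1211] 102.16828
[0.5562 0.1483] 106.15054
[0.5728 0.1764] 98.03732
[0.604  0.1725] 97.0546
[0.6182 0.145 ] 111.46399
[0.5994 0.119 ] 102.38375
[0.58675833 0.14704167]
```

View pics/f15.png

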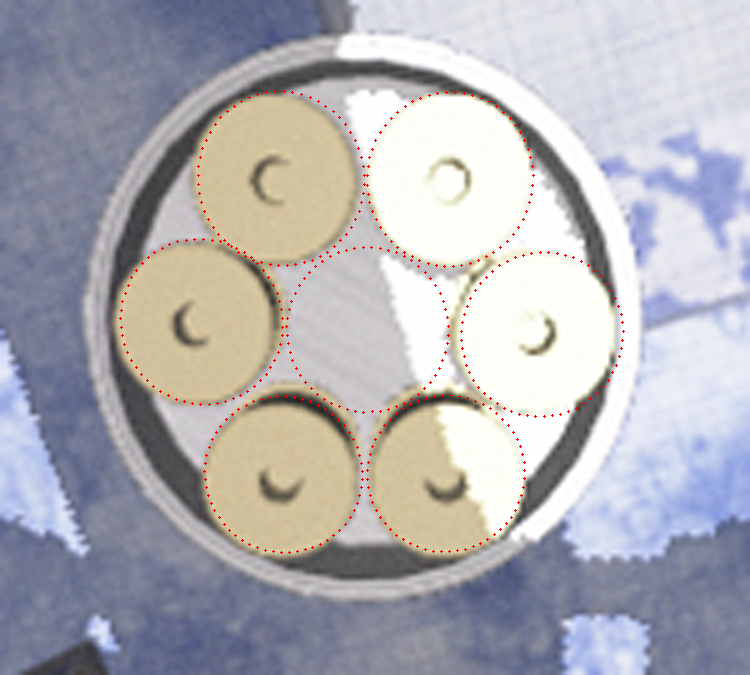

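View pics/w15.png

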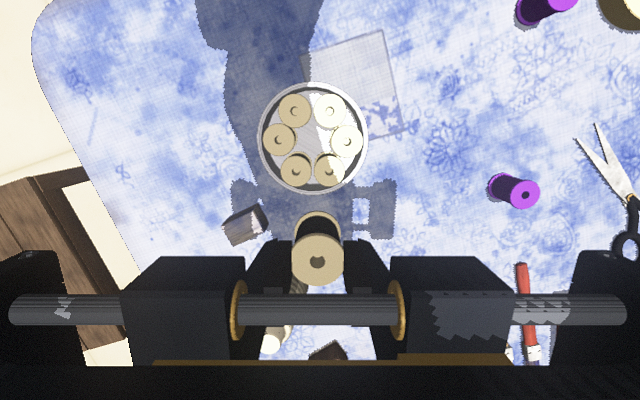

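The ring is regular, and the hole centre is at about (0.587, 0.1467). I check the held spool's offset from the TCP.

```bash
python3 - <<'E'
from fit import *
import pickle
im=np.load('pics/w15.npy');m=pickle.load(open('pics/w15.pkl','rb'))
r=fit(im,m,[(.631,.173)],.1868,.015,span=.004,step=.0005);print(r)
overlay(im,m,[(r[0][0],.1868,.015)],'pics/f16.png',(260,200,380,300),6)
plan([.5868,.1466,.115],116.8)
E
```

```text
[(array([0.6305 , 0.17275]), np.float32(115.02867))]
t 15.82 tcp [0.631  0.1727 0.2003] phi 117.0 open 0.309 F [0.2 0.7 0. ]
row: [-0.0114, -0.1709, 0.2841] [0.0003, -0.0007, 0.0009] mm 99.51216680201493
```

View pics/f16.png

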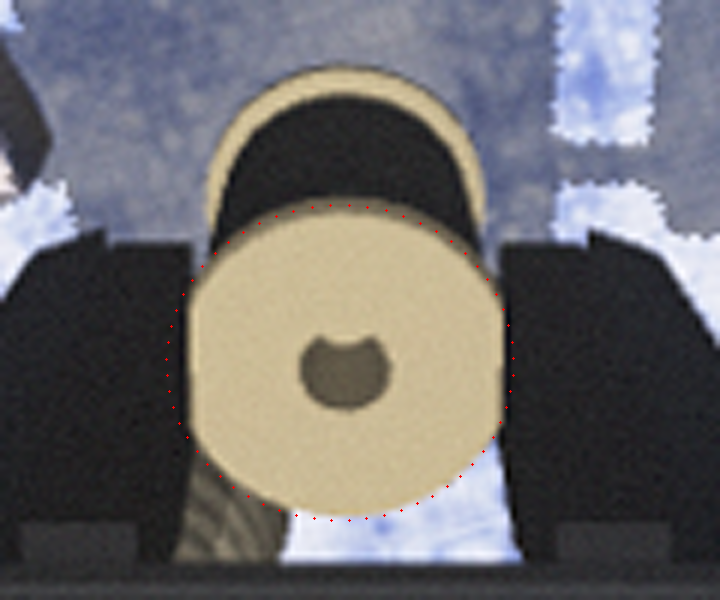

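Emit:
play_rows --deltas '[[[1,-0.012,-0.1705,0.05,0,0,0],[1,-0.012,-0.1705,0.2,0,0,0],[1,-0.012,-0.1705,0.284,0,0,0],[1,-0.012,-0.1705,0.284,0,0,0],[1,-0.012,-0.1705,0.284,0,0,0]]]'

```text
clock: 16.45
tool_pos: [0.5877, 0.147, 0.116]
eef_rot: [0.523, 0.852, 0.002, -0.0]
contact_force: [0.4, -0.4, -0.3]
opening: 0.305
```

Emit:
play_rows --deltas '[[[1,0,0,0,0,0,0],[1,0,0,0,0,0,0]]]'

```text
clock: 16.7
tool_pos: [0.5885, 0.1473, 0.1171]
eef_rot: [0.523, 0.852, 0.003, 0.0]
contact_force: [-0.0, 0.1, 0.4]
opening: 0.301
```

```bash
python3 - <<'E'
from fit import *
from plant import vision
plan([.587,.1467,.0655],116.8)
m=vision.camera_model('wrist');im=vision.snapshot('wrist');cv2.imwrite('pics/w17.png',cv2.resize(im[80:330,160:460,::-1],None,fx=2.4,fy=2.4))
E
```

```text
t 16.7 tcp [0.5885 0.1473 0.1171] phi 116.9 open 0.301 F [-0.   0.1  0.4]
row: [0.0, -0.0061, 0.172] [0.0015, -0.0006, 0.0008] mm 51.63654807239896
```

View pics/w17.png

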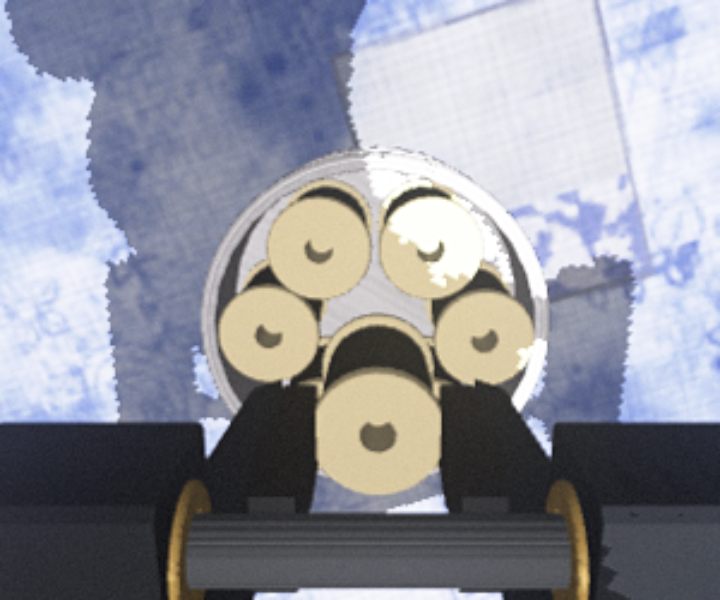

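Emit:
play_rows --deltas '[[[1,0,-0.006,0.02,0.0015,0,0],[1,0,-0.006,0.037,0.0015,0,0],[1,0,-0.006,0.037,0.0015,0,0],[1,0,-0.006,0.037,0.0015,0,0],[1,0,-0.006,0.037,0.0015,0,0]]]'

```text
clock: 17.38
tool_pos: [0.5868, 0.1464, 0.1058]
eef_rot: [0.523, 0.852, 0.0, -0.001]
contact_force: [0.1, 0.7, -1.0]
opening: 0.307
```

```bash
python3 - <<'E'
from fit import *
from plant import vision
plan([.587,.1467,.0655],116.8)
m=vision.camera_model('wrist');im=vision.snapshot('wrist')
s=[proj(m,[[.587+.015*np.cos(a),.1467+.015*np.sin(a),.045] for a in np.linspace(0,6.28,40)])]
overlay(im,m,[((.587,.1467),.045,.015)],'pics/w18.png',(200,130,420,310),3.4)
E
```

```text
t 17.38 tcp [0.5868 0.1464 0.1058] phi 116.9 open 0.307 F [ 0.1  0.7 -1. ]
row: [0.0002, 0.0011, 0.1344] [-0.0001, -0.0006, 0.0008] mm 40.33498850569693
```

View pics/w18.png

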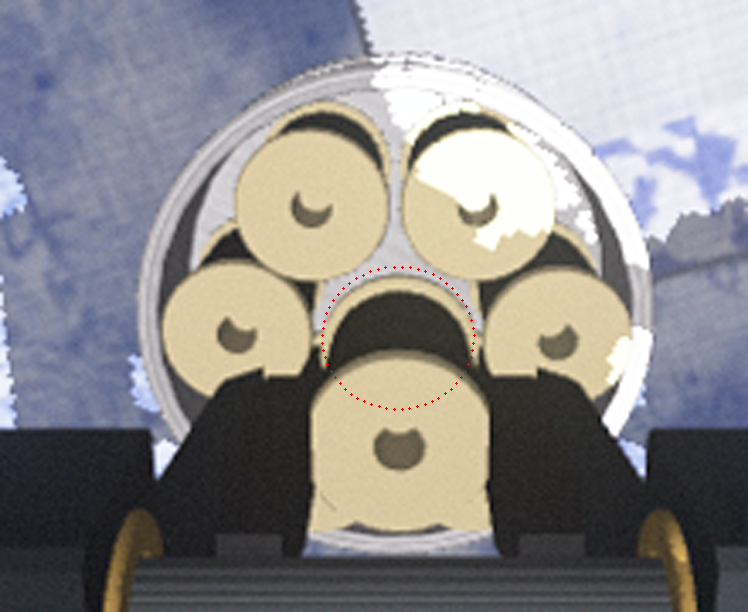

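The bottom flange of the held spool lines up with the hole circle, allowing for the 5 mm height difference. I descend.

Emit:
play_rows --deltas '[[[1,0,0.001,0.025,0,0,0],[1,0,0.001,0.045,0,0,0],[1,0,0.001,0.065,0,0,0],[1,0,0.001,0.075,0,0,0],[1,0,0.001,0.075,0,0,0]]]'

```text
clock: 18.05
tool_pos: [0.5868, 0.1466, 0.083]
eef_rot: [0.523, 0.852, 0.0, -0.001]
contact_force: [0.2, -0.0, -1.6]
opening: 0.305
```

```bash
python3 - <<'E'
from fit import *
from plant import vision
plan([.587,.1467,.0655],116.8)
im=vision.snapshot('wrist');cv2.imwrite('pics/w19.png',cv2.resize(im[80:330,160:460,::-1],None,fx=2.4,fy=2.4))
E
```

```text
t 18.05 tcp [0.5868 0.1466 0.083 ] phi 117.0 open 0.305 F [ 0.2 -0.  -1.6]
row: [-0.0001, 0.0007, 0.0584] [-0.0002, -0.0007, 0.0009] mm 17.533649212179288
```

View pics/w19.png

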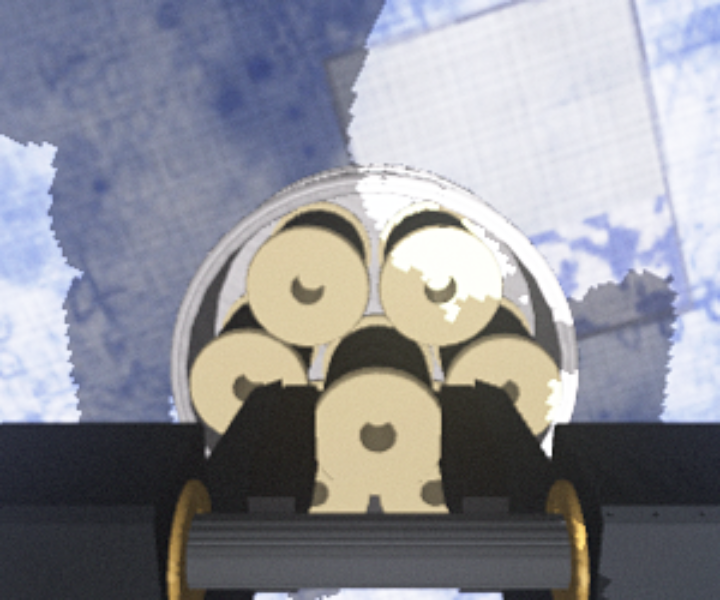

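The spool is inside the hole with bottom at about 27 mm, and it is moving freely. I continue to a TCP height of about 65.5 mm.

Emit:
play_rows --deltas '[[[1,0,0.0007,0.02,0,0,0],[1,0,0.0007,0.04,0,0,0],[1,0,0.0007,0.055,0,0,0],[1,0,0.0007,0.058,0,0,0],[1,0,0.0007,0.058,0,0,0]]]'

```text
clock: 18.73
tool_pos: [0.5871, 0.1468, 0.0658]
eef_rot: [0.523, 0.852, 0.0, -0.001]
contact_force: [0.3, 0.4, -0.6]
opening: 0.306
```

```bash
python3 - <<'E'
from fit import *
from plant import vision
plan([.587,.1467,.0655],116.8)
im=vision.snapshot('wrist');cv2.imwrite('pics/w20.png',cv2.resize(im[80:330,160:460,::-1],None,fx=2.4,fy=2.4))
E
```

```text
t 18.73 tcp [0.5871 0.1468 0.0658] phi 117.0 open 0.306 F [ 0.3  0.4 -0.6]
row: [-0.0, -0.0005, 0.0011] [-0.0001, -0.0007, 0.0008] mm 0.35723627125416935
```

View pics/w20.png

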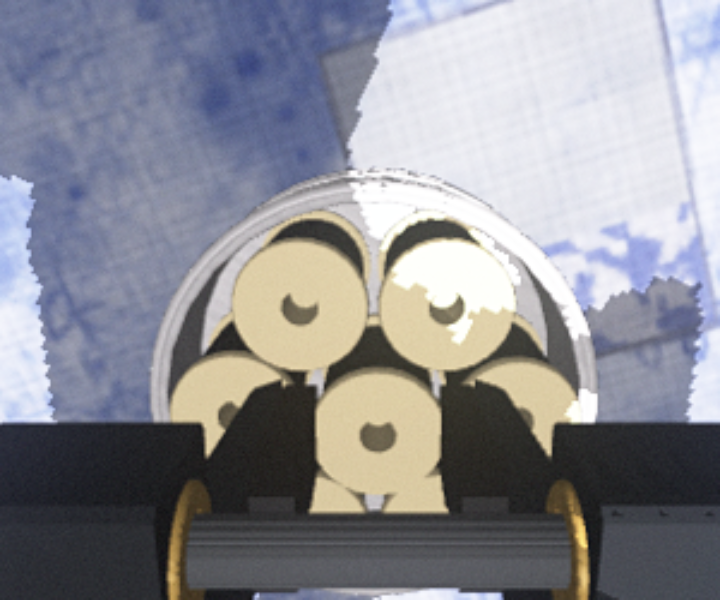

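There is no contact and the spool is well down in the hole. I release it to drop the last ~7 mm, then rise.

Emit:
play_rows --deltas '[[[0.1,0,0,0,0,0,0],[0.1,0,0,0,0,0,0],[0.1,0,0,0,0,0,0],[0.1,0,0,-0.1,0,0,0],[0.1,0,0,-0.3,0,0,0]]]'

```text
clock: 19.4
tool_pos: [0.5858, 0.1459, 0.1549]
eef_rot: [0.523, 0.852, -0.002, -0.003]
contact_force: [1.6, 2.1, 0.9]
opening: 0.449
```

```bash
python3 - <<'E'
from fit import *
plan([.632,.169,.2],116.8)
E
```

```text
t 19.4 tcp [0.5858 0.1459 0.1549] phi 117.0 open 0.449 F [1.6 2.1 0.9]
row: [-0.0008, 0.1713, -0.1512] [-0.0017, -0.0008, 0.0009] mm 68.54061408253833
```

Emit:
play_rows --deltas '[[[0.1,0,0.17,-0.15,0,0,0],[0.1,0,0.17,-0.15,0,0,0],[0.1,0,0.17,-0.15,0,0,0],[0.1,0,0.17,-0.15,0,0,0],[0.1,0,0.17,-0.15,0,0,0]]]'

```text
clock: 20.02
tool_pos: [0.6304, 0.1683, 0.1983]
eef_rot: [0.523, 0.853, -0.003, -0.003]
contact_force: [1.0, 0.0, -0.4]
opening: 0.45
```

Emit:
play_rows --deltas '[[[0.1,0,0,0,0,0,0],[0.1,0,0,0,0,0,0]]]'

```text
clock: 20.27
tool_pos: [0.6301, 0.1681, 0.198]
eef_rot: [0.523, 0.853, -0.003, -0.004]
contact_force: [0.6, 0.8, -0.1]
opening: 0.447
```

```bash
python3 - <<'E'
from fit import *
from plant import vision
m=vision.camera_model('wrist');plan([.587,.1465,.2],116.8);im=vision.snapshot('wrist')
C=np.array([[.5702,.12],[.5557,.1488],[.5727,.1751],[.6039,.1725],[.6183,.1447],[.6005,.1179],[.587,.1467]])
r=fit(im,m,C,.045,.015,span=.003,step=.0005)
D=np.array([c for c,_ in r]);t=np.array([.5871,.1465])
for c,v in r:print(c.round(4),v,np.hypot(*(c-t)).round(4))
overlay(im,m,[(c,.045,.015) for c in D],'pics/f21.png',(240,75,390,210),5)
for n in('scene','top'):
    i=vision.snapshot(n);np.save(f'pics/{n}1.npy',i);cv2.imwrite(f'pics/{n}1.png',i[:,:,::-1])
    if n=='scene':cv2.imwrite('pics/s21.png',cv2.resize(i[150:215,280:360,::-1],None,fx=9,fy=9,interpolation=cv2.INTER_CUBIC))
E
```

```text
t 20.27 tcp [0.6301 0.1681 0.198 ] phi 117.0 open 0.447 F [ 0.6  0.8 -0.1]
row: [0.0011, -0.1606, -0.0053] [-0.003, -0.0008, 0.001] mm 48.20332332211306
[0.57   0.1179] 97.293365 0.0334
[0.5562 0.1489] 97.75675 0.031
[0.5731 0.1766] 100.73298 0.0332
[0.604  0.1724] 100.65567 0.0309
[0.6182 0.1447] 108.57776 0.0311
[0.602  0.1189] 100.365585 0.0314
[0.5879 0.1494] 89.7187 0.0031
```

View pics/f21.png

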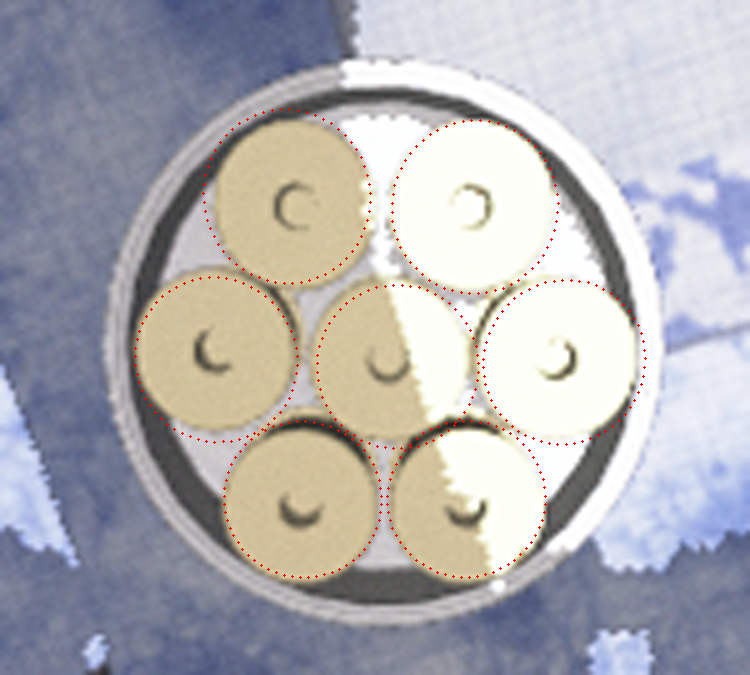

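View pics/s21.png

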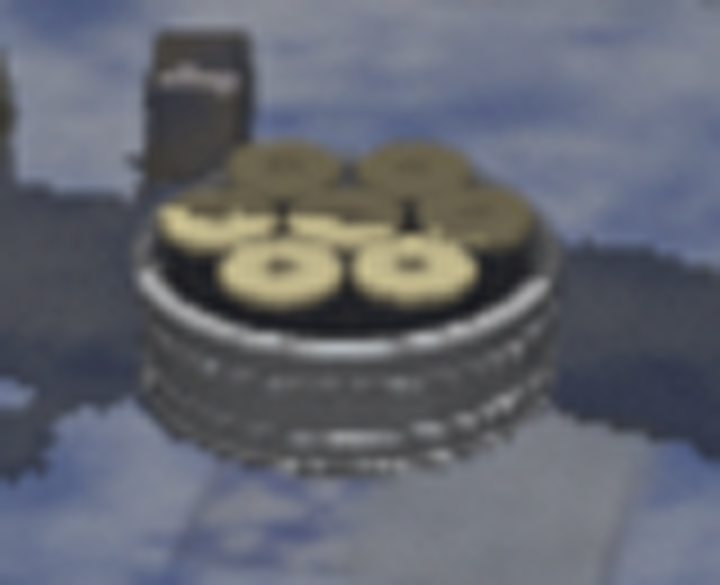

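All seven tops are level with one another: a middle spool 6 mm too high would show about 30 px up in the scene crop and a 3% wider flange. The middle spool is about 3 mm from the centre, and the gripper is clear at z = 0.2. I check that the bystanders haven't moved, then hand in.

```bash
python3 - <<'E'
from plant import r,get_state
import numpy as np,cv2
a=np.load('pics/scene0.npy');b=np.load('pics/scene1.npy')
for n,(x0,y0,x1,y1) in dict(cone=(262,125,278,170),chalk=(360,205,400,228),tape=(268,262,335,322),tin=(293,182,345,204)).items():
    t=cv2.cvtColor(a[y0:y1,x0:x1],7);s=cv2.cvtColor(b[y0-10:y1+10,x0-10:x1+10],7)
    _,v,_,l=cv2.minMaxLoc(cv2.matchTemplate(s,t,cv2.TM_CCOEFF_NORMED));print(n,round(v,2),l[0]-10,l[1]-10)
print(get_state()['clock'],r.finish_job())
E
```

```text
cone 0.96 0 0
chalk 0.92 0 0
tape 0.79 0 0
tin 0.65 0 0
the job is handed in; nothing more can be done
20.425 None
```

I packed the three black spools into the tin: two into the empty 120° and 300° places, and the last into the middle, where I released it to drop about 6–7 mm. I handed the job in at 20.4 s of the 58 s allowed; it reports no verdict.

**Spools:** the wrist and scene pictures show seven level, upright tops. The six outer spools measured 31–33 mm from the tin's middle, and the centre one about 3 mm from it.

**Tin and bystanders:** the scene picture showed no shift of the tin, cone, chalk or tape. The tin and tape matches were weaker (0.65 and 0.79), most likely because the shadows changed. I felt no contact forces above the noise.

**Disagreements:** the automatic circle fits were off by 1–2 mm for some spools and failed for the tin rim. I took the tin's middle from the packed spools instead, where the top and wrist cameras agreed to under 1 mm.

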